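Stow four satellite units in their matching transport nests

TASK

Put the four satellite units away for transport: set each one upright into the black nest whose pocket has its shape, so that it sits flat on the pink pocket floor. They are delicate, so set them down rather than dropping them and do not tip them over, and leave the half-built satellite and the roll of tape where they are.

Things in the scene. Friction and masses are not known exactly. Their poses are not given: they have to be found in the camera images.
- wheel: reaction wheel, loose: plain round aluminium drum, diameter 52, 34 high, thin dark band low on its side, ring of small dark screws on top, about 0.2 kg. Origin: centre of the underside; z up along the drum's axis
- battery: battery pack, loose: two blue cells side by side on a black tray between green end boards, outside 80 long (x) x 44 wide (y) x 26 high, about 0.14 kg, box-shaped to the touch. Origin: centre of the underside; z up
- rod: magnetorquer rod, loose: copper-coloured round rod of diameter 14 lying along x, its axis 17 above the underside, between two light grey end feet each 10 (x) x 20 (y) x 24 high; 90 long overall, 70 of bare rod between the feet, about 0.09 kg. Origin: centre of the underside, midway between the feet; z up
- tracker: star tracker camera, loose: grey square body 46 x 46 x 32 high with dark grooves, and on top a black baffle, a cone widening upward from diameter 30 to 40; 62 high overall, about 0.16 kg. Origin: centre of the underside; x and y along the body's sides, z up
- nest_round: fixed black plastic transport nest, a plate 90 x 90 mm and 14 high, with a round (diameter 64) pocket open upward, lined pink on its floor. Pocket 8 deep with a 3 mm bevel round its mouth (sizes are below the bevel); pocket floor 6 above the bench, about 6 of play each side of the unit it fits. Origin: centre of the underside, directly below the pocket's centre; z up
- nest_oblong: fixed black plastic transport nest, a plate 118 (x) x 82 (y) mm and 14 high, with a broad oblong (92 along x by 56 along y) pocket open upward, lined pink on its floor. Pocket 8 deep with a 3 mm bevel round its mouth (sizes are below the bevel); pocket floor 6 above the bench, about 6 of play each side of the unit it fits. Origin: centre of the underside, directly below the pocket's centre; z up
- nest_slot: fixed black plastic transport nest, a plate 128 (x) x 58 (y) mm and 14 high, with a long narrow (102 along x by 32 along y) pocket open upward, lined pink on its floor. Pocket 8 deep with a 3 mm bevel round its mouth (sizes are below the bevel); pocket floor 6 above the bench, about 6 of play each side of the unit it fits. Origin: centre of the underside, directly below the pocket's centre; z up
- nest_square: fixed black plastic transport nest, a plate 84 x 84 mm and 14 high, with a square (58 x 58) pocket open upward, lined pink on its floor. Pocket 8 deep with a 3 mm bevel round its mouth (sizes are below the bevel); pocket floor 6 above the bench, about 6 of play each side of the unit it fits. Origin: centre of the underside, directly below the pocket's centre; z up
- satellite: bystander: half-built small satellite, an open aluminium frame 100 x 100 x 113 high with green boards inside, loose, 0.9 kg, on the bench to the robot's left. Origin: centre of the underside
- tape: bystander: roll of amber tape lying flat, loose, outer diameter 90, hole 76, 20 high. Origin: centre of the underside
Things that resemble listed ones, but are neither listed nor needed, are in the scene too. Leave any green or red look-alike of the nest_oblong alone. Leave any blue look-alike of the nest_slot alone.

How it is judged:
At the end, for the whole second after the job is handed in: Wheel in the round, battery in the broad oblong, rod in the long narrow, tracker in the square nest: each flat on the pocket floor (underside 3 to 9 mm above the nest's), centred within 12 mm seen from above, upright within 0.06 rad, at rest (horizontal distance between wheel and nest_round below 0.012 m and z of wheel in the frame of nest_round between 0.003 and 0.009 m and angle between each of wheel, battery, rod, tracker's own z axis and vertical below 0.06 rad and linear speed of each of wheel, battery, rod, tracker below 0.02 m/s and horizontal distance between battery and nest_oblong below 0.012 m and z of battery in the frame of nest_oblong between 0.003 and 0.009 m and horizontal distance between rod and nest_slot below 0.012 m and z of rod in the frame of nest_slot between 0.003 and 0.009 m and horizontal distance between tracker and nest_square below 0.012 m and z of tracker in the frame of nest_square between 0.003 and 0.009 m); the robot touches nothing.
It fails at once if a unit is dropped: it falls free, touched by nothing, with its underside over 35 mm above the bench ((height (world z) of wheel above 0.035 m and contact force between wheel and anything else below 0.02 N) or (height (world z) of battery above 0.035 m and contact force between battery and anything else below 0.02 N) or (height (world z) of rod above 0.035 m and contact force between rod and anything else below 0.02 N) or (height (world z) of tracker above 0.035 m and contact force between tracker and anything else below 0.02 N)).
It fails at once if a unit is tipped more than about 50 degrees (angle between any of wheel, battery, rod, tracker's own z axis and vertical above 0.9 rad).
It fails at once if the satellite is moved more than 20 mm (distance of satellite from where it was at the start of the episode above 0.02 m).
It fails at once if the roll of tape is moved more than 25 mm (distance of tape from where it was at the start of the episode above 0.025 m).
It also fails if it takes over 109 s, if anything falls off the work surface, if the arm or the gripper's body presses on something with over 40 N, if the wrist force passes 120 N, or if a joint passes its speed limit or range.

ROBOT

A 7-joint arm with a two-finger parallel gripper is mounted at the origin on the work surface. World frame = base frame: x ahead of the robot, y to its left, z up, the work surface at z = 0. Lengths are in m, angles in rad, forces in N, time in s.
With the tool pointing down it reaches from about 0.35 to 0.9 m from the base axis. Payload 7.2 kg.
Tool frame: the origin (TCP) lies at the very end of the fingers, on their centre line; the grasp point (between the pads) lies 19 mm behind it (manip.grip_point_offset is the distance from the TCP to the grasp point, in m); x points along the fingers, z is the direction in which the jaws open and shut, and the axes are right-handed (so a half turn about x gives the same grasp; the last joint's range is limited). The gripper opens to 88 mm and grips with 3 to 60 N. Pads are 20 mm wide; open, the fingers measure 115 mm over their backs; the gripper's body (75 mm by 178 mm) begins 61 mm behind the grasp point.
Start: joints at [-1.387, 0.411, -0.013, 1.596, 0.006, 1.134, -0.082], TCP at [0.156, 0.605, 0.192] pointing down, gripper open.
Joint ranges: [-2.95, 2.95], [-0.29, 1.99], [-1.47, 1.44], [0.14, 2.54], [-1.03, 4.17], [0.13, 1.85], [-2.86, 2.86]. Speed limits (rad/s): [2.39, 2.39, 3.01, 3.01, 3.14, 3.14, 3.14].

INTERFACE

Orientations are given as a unit quaternion [w, x, y, z].
In Python, from bench import manip, cams, ticket gives the robot as it stands.
- The arm moves only by the tool drive_tool, never from a script. Its argument "targets" is a list of rows, each an object of numbers: "x", "y", "z": the shift along the tool's x, y, z normalised to -1 to 1, where 1 is 40 cm; "roll": the turn about the tool's x normalised to -1 to 1, where 1 is pi rad. A call has 1 to 20 rows; each row shifts and turns the pose as measured when the row begins, along the tool's axes as they then stand; what a row does not reach is not made up. A row lasts 1/8 s, in which the tool goes at most 62.5 mm and 10.7 degrees, less where a joint would pass 70% of its speed; a pose out of reach is approached as far as the arm can. A call with a number of a shift or a turn outside -1 to 1 is refused whole. A call with a gripper value outside its range is refused whole. "gripper" is the opening, from 0 (shut) to 1 (fully open), set as the call begins (left out, the last holds). The fingers move at their own pace and stop on an object; "grip_force" is the grip in N (left out, the last holds). Time passes only in rows, so rows that do not move let the fingers close. It gives the time, the measured TCP pose, the force and the opening at its end, in the units of the state.
- manip.sense(): the state, without advancing time (a new reading comes with each control period).
- cams.get_image(name): name is "scene" or "top" or "wrist"; returns the picture (400x640x3 uint8, red, green, blue); there is no depth.
- cams.camera_params(name): a dict with "fx", "fy", "cx", "cy" (pixels), "R" (3x3) and "t" (3): a world point X has camera coordinates R X + t. Camera axes: x right, y down, z forward; pixel columns grow to the right and rows downward; lengths in m; the calibration is good to about 2 mm. A picture is of the moment at which its call begins: read the wrist's pose just before it. camera_params takes no time and is no camera call; for the wrist camera it gives the pose at the moment of the call.
- ticket.sign_off(): hands the job in, once; it reports no verdict.
The state is a dict: "t": time; "q": joint angles; "joint_velocities": joint speeds; "tau": joint torques, N m; "tool_pos": TCP position; "tool_rot": TCP orientation; "wrist_force": force on the tool from outside, world axes, zero at the start; "moment": the same for the moment, N m; "grip_width": opening from 0.0 (shut) to 1.0 (fully open).
Only numpy, scipy, OpenCV 4.12 (cv2) and the standard library are available. Lean on these libraries where they do the work, as an engineer would, in place of code of your own. Each camera call takes 0.05 s, during which the arm holds its last target.

## Working session

There is one attempt and no reset: what is moved stays moved. The work goes in short steps, Python scripts to look and compute and a tool call to move; the robot and the scene stay as the last step left them, time stands still between calls to the robot, and variables do not carry over. Pictures are saved under pics/ and viewed, and the job is handed in when it is done.

Besides the shell and the picture viewer there is one more tool, called as name(argument=value, ...), one argument or row to a line, values as JSON. drive_tool: Moves the arm, as the interface text tells. Its arguments: {"type":"object","properties":{"targets":{"type":"array","items":{"type":"object","properties":{"x":{"type":"number","minimum":-1,"maximum":1},"y":{"type":"number","minimum":-1,"maximum":1},"z":{"type":"number","minimum":-1,"maximum":1},"roll":{"type":"number","minimum":-1,"maximum":1}}}},"gripper":{"type":"number"},"grip_force":{"type":"number"}},"required":["targets"]}

```bash
ls; mkdir -p pics
python3 - <<'E'
from bench import manip,cams
import cv2
s=manip.sense();print(s)
for n in ["scene","top","wrist"]:
    im=cams.get_image(n); cv2.imwrite(f"pics/{n}0.png",im[:,:,::-1])
    print(n,cams.camera_params(n))
E
```

```text
pics
{'t': 0.0, 'q': array([-1.38717731,  0.41192611, -0.01273268,  1.59703013,  0.00563049,
        1.13428551, -0.08220276]), 'joint_velocities': array([-0.00116241, -0.00151703,  0.00021073, -0.00028908, -0.00046904,
        0.00070347, -0.00146921]), 'tau': array([-3.32082791e-04, -5.87957704e+01,  6.41721133e-01, -2.91064811e+01,
       -5.37423429e-02,  1.81322865e-02,  1.31402185e-04]), 'tool_pos': array([0.15563443, 0.60474688, 0.19129838]), 'tool_rot': array([ 0.55839836, -0.4336538 ,  0.55923899,  0.43288267]), 'wrist_force': array([-0.16863098,  1.0005278 ,  0.54807035]), 'moment': array([0.00189309, 0.01008773, 0.00735114]), 'grip_width': 0.9992144927659765}
scene {'fx': 370.15448096530866, 'fy': 370.15448096530866, 'cx': 318.9337193539375, 'cy': 200.16398375798306, 'R': array([[ 0.15848455,  0.98725744, -0.01433167],
       [ 0.5511091 , -0.10049461, -0.82835958],
       [-0.81924441,  0.12338388, -0.5600134 ]]), 't': array([-0.12046646, -0.25562914,  1.78349455])}
top {'fx': 517.1106777082875, 'fy': 517.1106777082875, 'cx': 321.3494069512274, 'cy': 201.58169322249552, 'R': array([[-0.01694322, -0.9997503 , -0.01456942],
       [-0.99786721,  0.01782642, -0.06279535],
       [ 0.06303939,  0.01347439, -0.99792008]]), 't': array([0.05268267, 0.57467023, 1.45528282])}
wrist {'fx': 316.30400777749315, 'fy': 316.30400777749315, 'cx': 317.5624546656139, 'cy': 197.66568390619946, 'R': array([[ 2.48164875e-01,  9.68717729e-01, -3.96514904e-04],
       [ 9.29203488e-01, -2.37926414e-01,  2.82793034e-01],
       [ 2.73852284e-01, -7.05477408e-02, -9.59180871e-01]]), 't': array([-0.62528225, -0.03496937,  0.38975474])}
```

View pics/scene0.png

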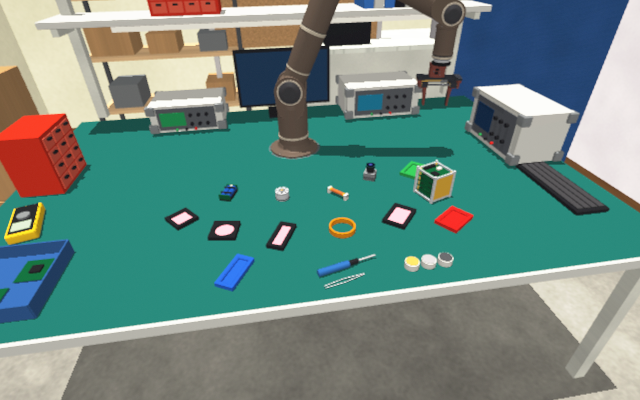

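View pics/top0.png

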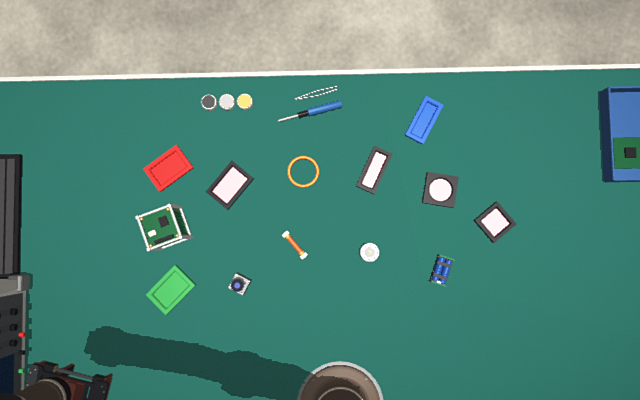

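View pics/wrist0.png

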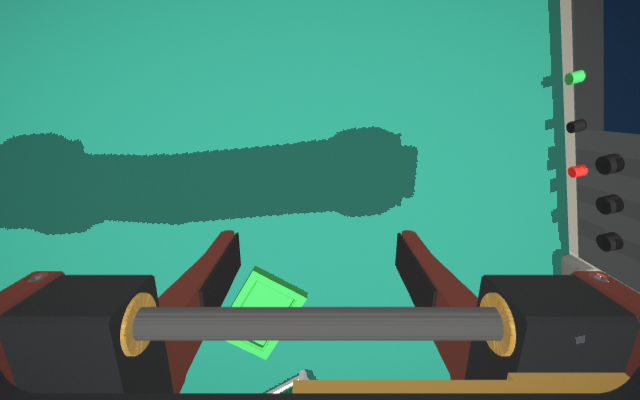

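Candidates in the top picture:
- **Wheel:** (369,252), light drum. Not the jars at (208,102), (226,102) or (245,101).
- **Rod:** (294,245), copper with grey feet. Not the screwdriver at (310,112).
- **Battery:** (442,270).
- **Tracker:** (238,284).
- **nest_oblong:** black, (230,185). Not the red one at (167,168) or the green one at (170,290).
- **nest_slot:** black, (373,170). Not the blue one at (424,120).
- **nest_round:** (440,190).
- **nest_square:** (494,222).

Next I'll check these in one close crop and measure.

```bash
cat > h.py <<'E'
import numpy as np,cv2
from bench import manip,cams
def ray(P,uv,z):
    R,t=P["R"],P["t"]; c=-R.T@t
    uv=np.atleast_2d(np.array(uv,float))
    d=np.c_[(uv[:,0]-P["cx"])/P["fx"],(uv[:,1]-P["cy"])/P["fy"],np.ones(len(uv))]@R
    s=(z-c[2])/d[:,2]
    return (c+s[:,None]*d)[:,:2]
def rect(P,mask,z):
    """largest contour of mask cast on plane z: centre, sizes mm, angle of long side"""
    cs,_=cv2.findContours(mask.astype(np.uint8),cv2.RETR_EXTERNAL,cv2.CHAIN_APPROX_NONE)
    c=max(cs,key=cv2.contourArea)[:,0,:]
    w=ray(P,c,z).astype(np.float32)
    (cx,cy),(a,b),th=cv2.minAreaRect(w*1000)
    if a<b: a,b,th=b,a,th+90
    th=(th+90)%180-90
    return round(cx/1000,4),round(cy/1000,4),round(a,1),round(b,1),round(th,1)
def yaw():
    w,x,y,z=manip.sense()["tool_rot"]
    return w,x,y,z
E
python3 - <<'E'
from h import *
im=cv2.imread("pics/top0.png"); P=cams.camera_params("top")
c=cv2.resize(im[140:305,130:530],(800,330),interpolation=cv2.INTER_CUBIC); cv2.imwrite("pics/crop.png",c)
hsv=cv2.cvtColor(im,cv2.COLOR_BGR2HSV)
def win(m,u,v,r=32):
    o=np.zeros_like(m,dtype=np.uint8);o[v-r:v+r,u-r:u+r]=m[v-r:v+r,u-r:u+r];return o
b,g,r=[im[:,:,i].astype(int) for i in range(3)]
light=(r>130)
for n,u,v in [("round",440,190),("oblong",230,185),("slot",373,170),("square",494,222)]:
    print(n,"floor",rect(P,win(light,u,v),.006),"plate",rect(P,win(hsv[:,:,2]<60,u,v),.014))
notbench=~((g-r>40)&(abs(g-b)<45))
for n,u,v,z in [("wheel",369,252,.034),("battery",442,270,.02),("rod",294,245,.02),("tracker",238,284,.03)]:
    print(n,rect(P,win(notbench,u,v,20),z))
print("rod or",rect(P,win((r-b>60),294,245,20),.017))
print("wheel light",rect(P,win(r>130,369,252,16),.034))
R=P["R"];print("cam",-R.T@P["t"])
s=manip.sense()
from scipy.spatial.transform import Rotation as Ro
w,x,y,z=s["tool_rot"];print(Ro.from_quat([x,y,z,w]).as_matrix().round(3))
W=cams.camera_params("wrist");T=Ro.from_quat([x,y,z,w]).as_matrix()
print("wristcam in tool",T.T@(-W["R"].T@W["t"]-s["tool_pos"]), (W["R"]@T).round(3))
E
```

```text
round floor (0.605, -0.2981, 63.4, 62.5, -46.3) plate (0.6137, -0.3225, 55.0, 15.7, 19.4)
oblong floor (0.6299, 0.3075, 95.0, 58.2, -40.3) plate (0.6454, 0.3252, 99.7, 19.0, -44.4)
slot floor (0.6657, -0.1089, 104.5, 35.3, -25.4) plate (0.7115, -0.1354, 29.5, 2.6, 62.1)
square floor (0.5096, -0.4506, 60.3, 59.3, -50.8) plate (0.5082, -0.4716, 85.2, 45.1, -2.2)
wheel (0.4322, -0.0885, 53.5, 53.1, -46.2)
battery (0.3769, -0.2918, 77.4, 49.4, -20.1)
rod (0.4544, 0.1216, 93.1, 24.2, 39.8)
tracker (0.3489, 0.2767, 51.0, 50.4, -27.3)
rod or (0.4545, 0.1215, 68.7, 14.1, 39.5)
wheel light (0.4308, -0.0899, 53.2, 50.2, 89.0)
cam [0.48259705 0.02281615 1.48911011]
[[-0.    -0.968  0.249]
 [-0.001  0.249  0.968]
 [-1.    -0.    -0.001]]
wristcam in tool [-0.19196732  0.07735529  0.00053833] [[-0.001  0.001  1.   ]
 [-0.283 -0.959  0.001]
 [ 0.959 -0.283  0.001]]
```

View pics/crop.png

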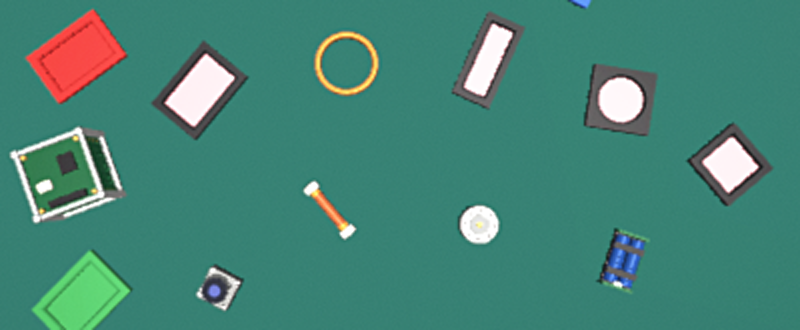

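The crop confirms the choices: four black nests with pink floors, with the red, green and blue look-alikes excluded. Measured floors are 63, 95x58, 104x35 and 60x59 mm, and units are within about 5 mm of the stated sizes. I'll take the tracker first.

```bash
cat >> h.py <<'E'
from scipy.spatial.transform import Rotation as Ro
def T():
    s=manip.sense();w,x,y,z=s["tool_rot"];return s,Ro.from_quat([x,y,z,w]).as_matrix()
def to(x,y,z,jaw):
    s,M=T(); d=M.T@(np.array([x,y,z])-s["tool_pos"])
    a=np.degrees(np.arctan2(M[1,2],M[0,2]))
    da=(a-jaw+90)%180-90
    print(f"t={s['t']:.2f} pos",s["tool_pos"].round(4),"jaw %.1f"%a,"w %.3f"%s["grip_width"],"F",s["wrist_force"].round(1),"tilt",M[:,0].round(3),"q7 %.2f"%s["q"][6])
    print("norm shift",(d/.4).round(4),"mm",(d*1000).round(1),"rows",np.linalg.norm(d)/.0625,"roll deg %.1f norm %.4f"%(da,da/180),"other",(da-np.sign(da)*180)/180)
def snap(cam,name,crop=None):
    P=cams.camera_params(cam);im=cams.get_image(cam)[:,:,::-1].copy();cv2.imwrite(f"pics/{name}.png",im);return im,P
E
python3 -c "
from h import *
to(.349,.277,.16,62.7)
P=cams.camera_params('top')
print('sat',ray(P,[(143,222),(190,243),(163,250)],.05), 'tape',ray(P,[(303,171)],.01))"
```

```text
t=0.15 pos [0.1557 0.6049 0.1915] jaw 75.6 w 1.002 F [ 0.4  0.1 -0.6] tilt [-0.    -0.001 -1.   ] q7 -0.08
norm shift [ 0.0797 -0.6723 -0.6733] mm [  31.9 -268.9 -269.3] rows 6.110929998401882 roll deg 12.9 norm 0.0715 other -0.9284800324342097
sat [[0.52522187 0.54184031]
 [0.46447694 0.41000472]
 [0.44630032 0.48548912]] tape [[0.66516799 0.09410917]]
```

drive_tool(
  targets=[
    {"x":0.01,"y":-0.1,"z":-0.1},
    {"x":0.01,"y":-0.1,"z":-0.1},
    {"x":0.01,"y":-0.1,"z":-0.1},
    {"x":0.01,"y":-0.1,"z":-0.1},
    {"x":0.01,"y":-0.1,"z":-0.1},
    {"x":0.01,"y":-0.1,"z":-0.1},
    {"x":0.01,"y":-0.07,"z":-0.07},
    {"roll":0.036},
    {"roll":0.036},
    {},
  ],
  gripper=1,
  grip_force=15,
)

```text
invalid input
```

```bash
python3 -c "
from h import *
to(.349,.277,.16,62.7)
snap('wrist','w1')"
```

```text
t=0.15 pos [0.1557 0.6049 0.1915] jaw 75.6 w 1.002 F [ 0.4  0.1 -0.6] tilt [-0.    -0.001 -1.   ] q7 -0.08
norm shift [ 0.0797 -0.6723 -0.6733] mm [  31.9 -268.9 -269.3] rows 6.110929998401882 roll deg 12.9 norm 0.0715 other -0.9284800324342097
```

View pics/w1.png

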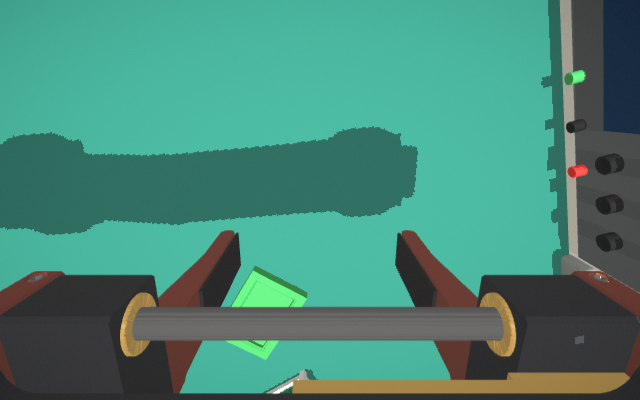

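The arm did not move, because the call was refused as invalid. I'll resend it with every field filled in.

drive_tool(
  targets=[
    {"x":0.01,"y":-0.1,"z":-0.1,"roll":0},
    {"x":0.01,"y":-0.1,"z":-0.1,"roll":0},
    {"x":0.01,"y":-0.1,"z":-0.1,"roll":0},
    {"x":0.01,"y":-0.1,"z":-0.1,"roll":0},
    {"x":0.01,"y":-0.1,"z":-0.1,"roll":0},
    {"x":0.01,"y":-0.1,"z":-0.1,"roll":0},
    {"x":0.01,"y":-0.07,"z":-0.07,"roll":0},
    {"x":0,"y":0,"z":0,"roll":0.036},
    {"x":0,"y":0,"z":0,"roll":0.036},
    {"x":0,"y":0,"z":0,"roll":0},
  ],
  gripper=1,
  grip_force=15,
)

```text
t: 1.45
tool_pos: [0.3537, 0.2674, 0.1616]
tool_rot: [0.605, -0.365, 0.606, 0.365]
wrist_force: [-0.6, -0.4, -0.9]
grip_width: 0.997
```

```bash
python3 -c "
from h import *
to(.349,.277,.16,62.7)
snap('wrist','w2')"
```

```text
t=1.45 pos [0.3537 0.2674 0.1616] jaw 62.2 w 0.997 F [-0.6 -0.4 -0.9] tilt [-0. -0. -1.] q7 0.36
norm shift [0.0041 0.0216 0.0158] mm [1.6 8.7 6.3] rows 0.17357528494900257 roll deg -0.5 norm -0.0027 other 0.9973129822069297
```

View pics/w2.png

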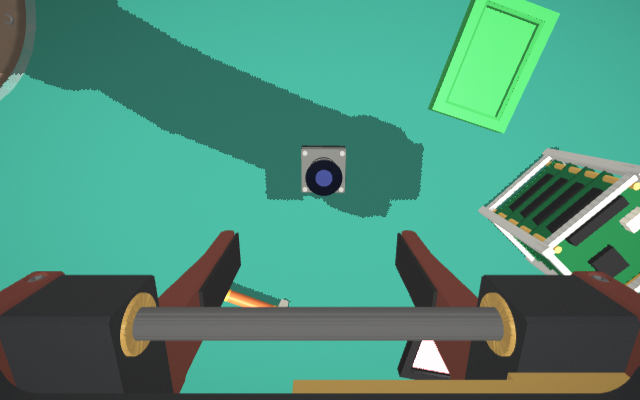

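Wrist picture: tracker body with corners near (302,147) to (346,193), and the baffle rim at about (324,177). The body is square to the jaws.

```bash
python3 -c "
from h import *
im=cv2.imread('pics/w2.png');P=cams.camera_params('wrist')
g=cv2.cvtColor(im,cv2.COLOR_BGR2HSV)
low=(g[:,:,1]<60)&(g[:,:,2]>90)
m=np.zeros((400,640),np.uint8);m[135:205,290:360]=low[135:205,290:360]
print('body',rect(P,m,.032))
dk=np.zeros((400,640),np.uint8);b=im.astype(int);sel=(b[:,:,1]<60);dk[150:205,300:350]=sel[150:205,300:350]
print('rim',rect(P,dk,.062))
x,y=rect(P,m,.032)[:2]
to(x,y,.012,62.7)
"
```

```text
body (0.3454, 0.2789, 47.2, 45.7, -27.6)
rim (0.3468, 0.2784, 33.8, 33.2, -27.6)
t=1.50 pos [0.3537 0.2675 0.1617] jaw 62.3 w 0.997 F [-0.4 -0.4  0.4] tilt [-0. -0. -1.] q7 0.36
norm shift [0.3741 0.0315 0.0158] mm [149.7  12.6   6.3] rows 2.4051695360364813 roll deg -0.4 norm -0.0021 other 0.9978618381868685
```

drive_tool(
  targets=[
    {"x":0,"y":0.031,"z":0.016,"roll":-0.002},
    {"x":0.1,"y":0,"z":0,"roll":0},
    {"x":0.1,"y":0,"z":0,"roll":0},
    {"x":0.08,"y":0,"z":0,"roll":0},
    {"x":0,"y":0,"z":0,"roll":0},
  ],
)

```text
t: 2.12
tool_pos: [0.343, 0.2853, 0.0477]
tool_rot: [0.602, -0.371, 0.6, 0.373]
wrist_force: [0.4, -0.5, 0.5]
grip_width: 0.999
```

```bash
python3 -c "
from h import *
to(.3457,.2788,.012,62.7)"
```

```text
t=2.12 pos [0.343  0.2853 0.0477] jaw 63.5 w 0.999 F [ 0.4 -0.5  0.5] tilt [ 0.001  0.004 -1.   ] q7 0.39
norm shift [ 0.0892 -0.0134 -0.012 ] mm [35.7 -5.4 -4.8] rows 0.5826480462268955 roll deg 0.8 norm 0.0047 other -0.9953064744771785
```

drive_tool(
  targets=[
    {"x":0,"y":-0.013,"z":-0.012,"roll":0.0045},
    {"x":0,"y":0,"z":0,"roll":0},
    {"x":0.04,"y":0,"z":0,"roll":0},
    {"x":0.04,"y":0,"z":0,"roll":0},
    {"x":0,"y":0,"z":0,"roll":0},
  ],
)

```text
t: 2.75
tool_pos: [0.3485, 0.2824, 0.0207]
tool_rot: [0.608, -0.366, 0.599, 0.371]
wrist_force: [0.3, -0.1, -0.4]
grip_width: 1.0
```

```bash
python3 -c "
from h import *
to(.3457,.2788,.012,62.7)"
```

```text
t=2.75 pos [0.3485 0.2824 0.0207] jaw 62.8 w 1.000 F [ 0.3 -0.1 -0.4] tilt [ 0.007  0.011 -1.   ] q7 0.41
norm shift [ 0.0216  0.0022 -0.0115] mm [ 8.6  0.9 -4.6] rows 0.15691122254762915 roll deg 0.1 norm 0.0005 other -0.9995130800410071
```

drive_tool(
  targets=[
    {"x":0.005,"y":0.002,"z":-0.006,"roll":0},
    {"x":0.005,"y":0,"z":-0.005,"roll":0},
    {"x":0.008,"y":0,"z":0,"roll":0},
    {"x":0,"y":0,"z":0,"roll":0},
  ],
)

```text
t: 3.25
tool_pos: [0.3468, 0.2798, 0.0154]
tool_rot: [0.609, -0.366, 0.598, 0.371]
wrist_force: [-0.4, -0.4, 0.9]
grip_width: 0.999
```

```bash
python3 -c "
from h import *
to(.3457,.2788,.012,62.7)
snap('wrist','w3')"
```

```text
t=3.25 pos [0.3468 0.2798 0.0154] jaw 62.8 w 0.999 F [-0.4 -0.4  0.9] tilt [ 0.009  0.014 -1.   ] q7 0.41
norm shift [ 0.0084  0.0014 -0.0037] mm [ 3.4  0.6 -1.5] rows 0.05957658132833906 roll deg 0.1 norm 0.0004 other -0.999570834958739
```

View pics/w3.png

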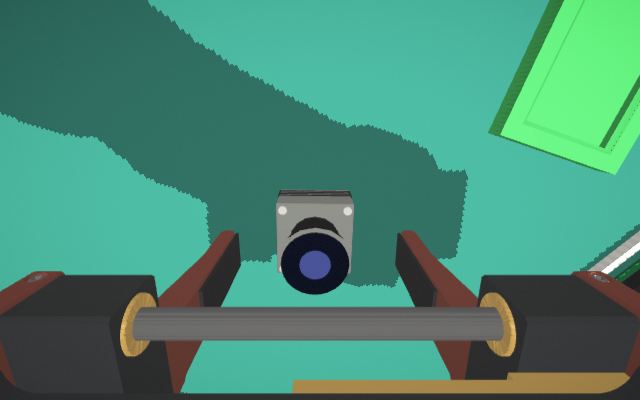

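The tracker is centred between the fingers, with the body at columns 277 to 354. I'll lower 3 mm and close.

drive_tool(
  targets=[
    {"x":0.008,"y":0,"z":-0.002,"roll":0},
    {"x":0,"y":0,"z":0,"roll":0},
  ],
)

```text
t: 3.55
tool_pos: [0.3466, 0.2792, 0.0121]
tool_rot: [0.609, -0.366, 0.598, 0.371]
wrist_force: [-0.6, 0.8, -0.0]
grip_width: 1.001
```

drive_tool(
  targets=[
    {"x":0,"y":0,"z":0,"roll":0},
    {"x":0,"y":0,"z":0,"roll":0},
    {"x":0,"y":0,"z":0,"roll":0},
    {"x":0,"y":0,"z":0,"roll":0},
    {"x":0,"y":0,"z":0,"roll":0},
    {"x":0,"y":0,"z":0,"roll":0},
  ],
  gripper=0,
  grip_force=15,
)

```text
t: 4.3
tool_pos: [0.3465, 0.279, 0.012]
tool_rot: [0.609, -0.366, 0.598, 0.371]
wrist_force: [-0.4, -0.8, 0.7]
grip_width: 0.434
```

```bash
python3 -c "
from h import *
to(.51,-.4506,.12,39.2)"
```

```text
t=4.30 pos [0.3465 0.279  0.012 ] jaw 62.8 w 0.434 F [-0.4 -0.8  0.7] tilt [ 0.009  0.014 -1.   ] q7 0.41
norm shift [-0.2918 -1.1984 -1.4303] mm [-116.7 -479.4 -572.1] rows 12.08750546210151 roll deg 23.6 norm 0.1310 other -0.869018066638759
```

drive_tool(
  targets=[
    {"x":0,"y":0,"z":0,"roll":0},
  ],
)

```text
t: 4.42
tool_pos: [0.3465, 0.279, 0.012]
tool_rot: [0.609, -0.366, 0.598, 0.371]
wrist_force: [-0.6, 0.0, 0.4]
grip_width: 0.436
```

```bash
python3 -c "
from h import *
to(.51,-.4506,.12,39.2)
snap('wrist','w4')"
```

```text
t=4.42 pos [0.3465 0.279  0.012 ] jaw 62.8 w 0.436 F [-0.6  0.   0.4] tilt [ 0.009  0.014 -1.   ] q7 0.41
norm shift [-0.2918 -1.1985 -1.4301] mm [-116.7 -479.4 -572. ] rows 12.086919276560218 roll deg 23.6 norm 0.1310 other -0.8690464271152252
```

View pics/w4.png

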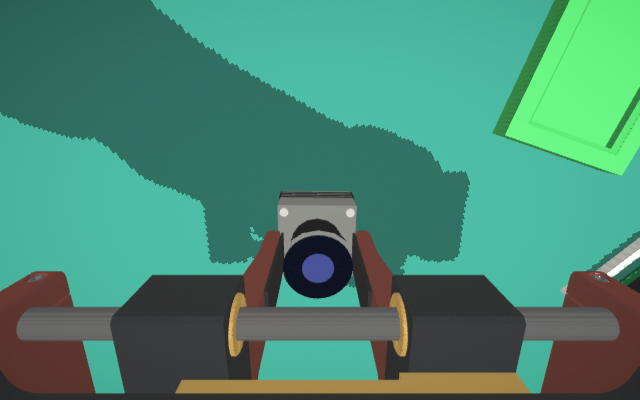

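drive_tool(
  targets=[
    {"x":-0.02,"y":0,"z":0,"roll":0},
    {"x":-0.03,"y":0,"z":0,"roll":0},
    {"x":-0.05,"y":0,"z":0,"roll":0},
    {"x":-0.06,"y":0,"z":0,"roll":0},
    {"x":-0.06,"y":0,"z":0,"roll":0},
    {"x":-0.04,"y":0,"z":0,"roll":0},
    {"x":-0.02,"y":0,"z":0,"roll":0},
    {"x":0,"y":0,"z":0,"roll":0},
  ],
  gripper=0,
  grip_force=25,
)

```text
t: 5.48
tool_pos: [0.3451, 0.277, 0.1317]
tool_rot: [0.61, -0.365, 0.598, 0.371]
wrist_force: [0.3, 0.2, -2.1]
grip_width: 0.43
```

```bash
python3 -c "
from h import *
to(.51,-.4506,.12,39.2)
snap('wrist','w5')"
```

```text
t=5.47 pos [0.3451 0.277  0.1317] jaw 62.8 w 0.430 F [ 0.3  0.2 -2.1] tilt [ 0.01   0.015 -1.   ] q7 0.35
norm shift [ 0.0053 -1.1991 -1.4288] mm [   2.1 -479.6 -571.5] rows 11.937870566199976 roll deg 23.6 norm 0.1309 other -0.8691163718322963
```

View pics/w5.png

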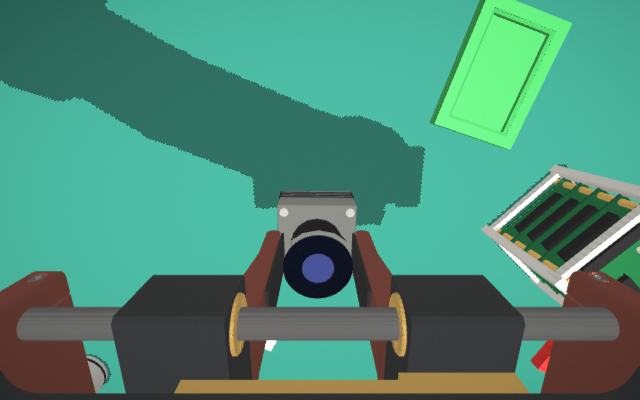

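drive_tool(
  targets=[
    {"x":0,"y":-0.03,"z":-0.035,"roll":0},
    {"x":0,"y":-0.06,"z":-0.07,"roll":0},
    {"x":0,"y":-0.085,"z":-0.1,"roll":0},
    {"x":0,"y":-0.085,"z":-0.1,"roll":0},
    {"x":0,"y":-0.085,"z":-0.1,"roll":0},
    {"x":0,"y":-0.085,"z":-0.1,"roll":0},
    {"x":0,"y":-0.085,"z":-0.1,"roll":0},
    {"x":0,"y":-0.085,"z":-0.1,"roll":0},
    {"x":0,"y":-0.085,"z":-0.1,"roll":0},
    {"x":0,"y":-0.085,"z":-0.1,"roll":0},
    {"x":0,"y":-0.085,"z":-0.1,"roll":0},
    {"x":0,"y":-0.085,"z":-0.1,"roll":0},
    {"x":0,"y":-0.07,"z":-0.09,"roll":0},
    {"x":0,"y":-0.06,"z":-0.07,"roll":0},
    {"x":0,"y":-0.04,"z":-0.05,"roll":0},
    {"x":0,"y":-0.02,"z":-0.02,"roll":0},
    {"x":0,"y":0,"z":0,"roll":0},
  ],
)

```text
t: 7.65
tool_pos: [0.5027, -0.4235, 0.1082]
tool_rot: [0.602, -0.364, 0.603, 0.377]
wrist_force: [-0.9, 0.0, -1.7]
grip_width: 0.429
```

```bash
python3 -c "
from h import *
to(.51,-.4506,.12,39.2)"
```

```text
t=7.65 pos [ 0.5027 -0.4235  0.1082] jaw 63.2 w 0.429 F [-0.9  0.  -1.7] tilt [-0.01   0.015 -1.   ] q7 2.03
norm shift [-0.0307 -0.0463 -0.0519] mm [-12.3 -18.5 -20.8] rows 0.4864920217341457 roll deg 24.0 norm 0.1332 other -0.8667605792443579
```

drive_tool(
  targets=[
    {"x":-0.015,"y":-0.02,"z":-0.025,"roll":0},
    {"x":-0.015,"y":-0.02,"z":-0.022,"roll":0},
    {"x":0,"y":0,"z":0,"roll":0.03},
    {"x":0,"y":0,"z":0,"roll":0.04},
    {"x":0,"y":0,"z":0,"roll":0.04},
    {"x":0,"y":0,"z":0,"roll":0.02},
    {"x":0,"y":0,"z":0,"roll":0},
  ],
)

```text
t: 8.52
tool_pos: [0.5123, -0.448, 0.1243]
tool_rot: [0.665, -0.233, 0.666, 0.244]
wrist_force: [-0.7, -0.1, -2.0]
grip_width: 0.426
```

```bash
python3 -c "
from h import *
to(.51,-.4506,.12,39.2)
snap('wrist','w6');snap('top','t6')"
```

```text
t=8.53 pos [ 0.5123 -0.448   0.1243] jaw 39.4 w 0.426 F [-0.7 -0.1 -2. ] tilt [-0.006  0.014 -1.   ] q7 1.68
norm shift [ 0.0107 -0.0015 -0.0085] mm [ 4.3 -0.6 -3.4] rows 0.08791611682998977 roll deg 0.2 norm 0.0008 other -0.9991550466658088
```

View pics/w6.png

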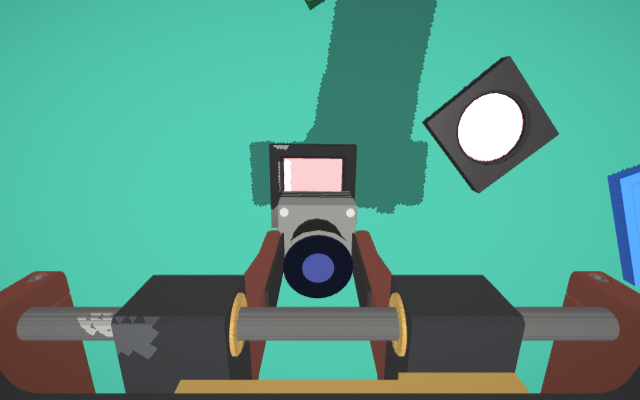

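Wrist picture: the square nest lies ahead of and under the tracker, with its far plate edge from (270,145) to (356,145) and a pink strip from (284,157) to (343,157).

```bash
python3 -c "
from h import *
P=cams.camera_params('wrist')
s,M=T()
for z,px in [(.014,[(270,145),(356,145)]),(.006,[(284,158),(343,158)])]:
    w=ray(P,px,z); r=(np.c_[w,[z,z]]-s['tool_pos'])@M
    print(w,r, w.mean(0), np.degrees(np.arctan2(*(w[1]-w[0])[::-1])),np.linalg.norm(w[1]-w[0]))
    # nest centre estimate: 42 mm toward +tool y
    yax=M[:2,1]; print('dir y',yax, 'centre +-', w.mean(0)+ .042*yax, w.mean(0)-.042*yax)
to(.51,-.4506,.06,39.2)
"
```

```text
[[ 0.45130313 -0.44314958]
 [ 0.51448647 -0.3911923 ]] [[ 0.11063708  0.04081447 -0.04440612]
 [ 0.11099912  0.04084327  0.03739584]] [ 0.4828948  -0.41717094] 39.4313322281109 0.08180276640457189
dir y [-0.63481253  0.77252668] centre +- [ 0.45623267 -0.38472482] [ 0.50955693 -0.44961706]
[[ 0.46930884 -0.44592558]
 [ 0.51429865 -0.4089442 ]] [[ 0.11849051  0.02712222 -0.03229176]
 [ 0.1187481   0.02713124  0.02594602]] [ 0.49180375 -0.42743489] 39.42002476118445 0.05823834801026158
dir y [-0.63481253  0.77252668] centre +- [ 0.46514162 -0.39498877] [ 0.51846587 -0.45988101]
t=8.62 pos [ 0.5122 -0.4481  0.1242] jaw 39.4 w 0.431 F [ 0.2 -0.6 -2.3] tilt [-0.006  0.014 -1.   ] q7 1.68
norm shift [ 0.1605 -0.0038 -0.009 ] mm [64.2 -1.5 -3.6] rows 1.0289332879661048 roll deg 0.2 norm 0.0012 other -0.9988475673506324
```

Nest centre from the wrist is (0.5096, -0.4496), and from the top camera it is (0.5096, -0.4506), so they agree. I'll lower.

drive_tool(
  targets=[
    {"x":0.02,"y":-0.003,"z":-0.008,"roll":0.001},
    {"x":0.04,"y":0,"z":0,"roll":0},
    {"x":0.05,"y":0,"z":0,"roll":0},
    {"x":0.05,"y":0,"z":0,"roll":0},
    {"x":0.04,"y":0,"z":0,"roll":0},
    {"x":0.02,"y":0,"z":0,"roll":0},
    {"x":0,"y":0,"z":0,"roll":0},
  ],
)

```text
t: 9.5
tool_pos: [0.5087, -0.4489, 0.0278]
tool_rot: [0.665, -0.231, 0.667, 0.244]
wrist_force: [0.2, 0.3, -2.3]
grip_width: 0.432
```

```bash
python3 -c "
from h import *
to(.5097,-.450,.018,39.3)"
```

```text
t=9.50 pos [ 0.5087 -0.4489  0.0278] jaw 39.3 w 0.432 F [ 0.2  0.3 -2.3] tilt [-0.008  0.017 -1.   ] q7 1.74
norm shift [ 0.0245 -0.0042  0.0001] mm [ 9.8 -1.7  0. ] rows 0.15901191456868055 roll deg 0.0 norm 0.0002 other -0.9998354258707451
```

drive_tool(
  targets=[
    {"x":0.006,"y":-0.004,"z":0,"roll":0},
    {"x":0.006,"y":0,"z":0,"roll":0},
    {"x":0.006,"y":0,"z":0,"roll":0},
    {"x":0,"y":0,"z":0,"roll":0},
  ],
)

```text
t: 10.0
tool_pos: [0.5108, -0.4511, 0.022]
tool_rot: [0.666, -0.232, 0.666, 0.244]
wrist_force: [-0.7, 0.6, -1.6]
grip_width: 0.43
```

```bash
python3 -c "
from h import *
to(.5097,-.450,.018,39.3);snap('wrist','w7')"
```

```text
t=10.00 pos [ 0.5108 -0.4511  0.022 ] jaw 39.3 w 0.430 F [-0.7  0.6 -1.6] tilt [-0.006  0.015 -1.   ] q7 1.74
norm shift [ 0.0101  0.0037 -0.0004] mm [ 4.1  1.5 -0.1] rows 0.06916010578107497 roll deg 0.0 norm 0.0002 other -0.9997804662154774
```

View pics/w7.png

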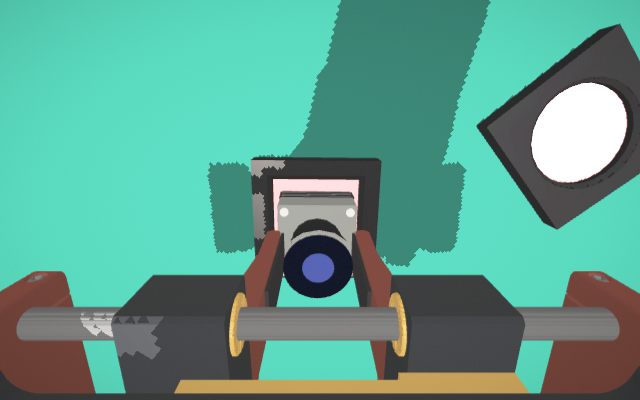

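The tracker is centred in the pocket sideways: body at columns 278 to 356, pocket at 273 to 359. I'll lower the last few mm.

drive_tool(
  targets=[
    {"x":0.005,"y":0.002,"z":0,"roll":0},
    {"x":0.005,"y":0,"z":0,"roll":0},
    {"x":0,"y":0,"z":0,"roll":0},
  ],
)

```text
t: 10.42
tool_pos: [0.5104, -0.4506, 0.0186]
tool_rot: [0.666, -0.233, 0.666, 0.243]
wrist_force: [-0.0, 0.5, 0.7]
grip_width: 0.431
```

```bash
python3 -c "
from h import *
to(.5097,-.450,.018,39.3)"
```

```text
t=10.43 pos [ 0.5104 -0.4506  0.0186] jaw 39.3 w 0.431 F [-0.   0.5  0.7] tilt [-0.005  0.014 -1.   ] q7 1.74
norm shift [ 0.0016  0.0023 -0.0003] mm [ 0.7  0.9 -0.1] rows 0.018064140231429975 roll deg 0.0 norm 0.0002 other -0.9997633505381077
```

Contact: the vertical force went from -2 to +0.7 N. I'll release.

drive_tool(
  targets=[
    {"x":0,"y":0,"z":0,"roll":0},
    {"x":0,"y":0,"z":0,"roll":0},
    {"x":0,"y":0,"z":0,"roll":0},
    {"x":0,"y":0,"z":0,"roll":0},
    {"x":-0.02,"y":0,"z":0,"roll":0},
    {"x":-0.05,"y":0,"z":0,"roll":0},
    {"x":-0.07,"y":0,"z":0,"roll":0},
    {"x":-0.07,"y":0,"z":0,"roll":0},
    {"x":-0.07,"y":0,"z":0,"roll":0},
    {"x":-0.05,"y":0,"z":0,"roll":0},
    {"x":0,"y":0,"z":0,"roll":0},
  ],
  gripper=1,
)

```text
t: 11.8
tool_pos: [0.5118, -0.4548, 0.1639]
tool_rot: [0.667, -0.235, 0.665, 0.241]
wrist_force: [-0.4, -0.0, 0.2]
grip_width: 0.999
```

```bash
python3 -c "
from h import *
to(.3769,-.2918,.15,69.9);snap('wrist','w8')"
```

```text
t=11.80 pos [ 0.5118 -0.4548  0.1639] jaw 39.3 w 0.999 F [-0.4 -0.   0.2] tilt [ 0.001  0.009 -1.   ] q7 1.67
norm shift [ 0.0381  0.5287 -0.0035] mm [ 15.2 211.5  -1.4] rows 3.392656031510926 roll deg -30.6 norm -0.1701 other 0.8298534974836299
```

View pics/w8.png

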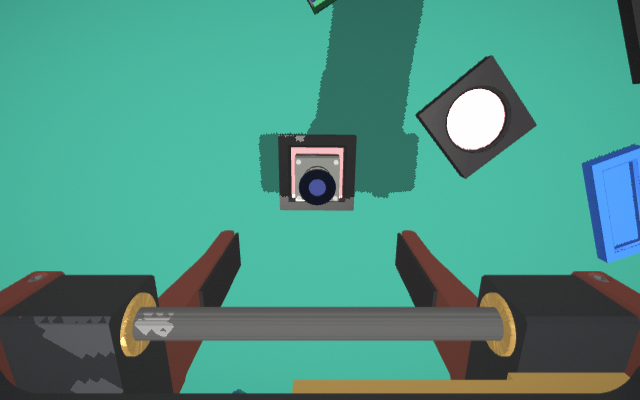

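Tracker seated. Battery next.

drive_tool(
  targets=[
    {"x":0,"y":0.04,"z":0,"roll":0},
    {"x":0.01,"y":0.08,"z":0,"roll":0},
    {"x":0.01,"y":0.1,"z":0,"roll":0},
    {"x":0.01,"y":0.1,"z":0,"roll":0},
    {"x":0.01,"y":0.1,"z":0,"roll":0},
    {"x":0,"y":0.06,"z":0,"roll":0},
    {"x":0,"y":0.03,"z":0,"roll":0},
    {"x":0,"y":0,"z":0,"roll":-0.03},
    {"x":0,"y":0,"z":0,"roll":-0.05},
    {"x":0,"y":0,"z":0,"roll":-0.05},
    {"x":0,"y":0,"z":0,"roll":-0.04},
    {"x":0,"y":0,"z":0,"roll":0},
  ],
)

```text
t: 13.35
tool_pos: [0.3754, -0.2892, 0.1419]
tool_rot: [0.576, -0.404, 0.576, 0.415]
wrist_force: [-0.2, -0.4, -0.8]
grip_width: 0.999
```

```bash
python3 -c "
from h import *
to(.3769,-.2918,.15,69.9);snap('wrist','w9')"
```

```text
t=13.35 pos [ 0.3754 -0.2892  0.1419] jaw 70.8 w 0.999 F [-0.2 -0.4 -0.8] tilt [-0.009  0.013 -1.   ] q7 2.00
norm shift [-0.0204 -0.0055 -0.0048] mm [-8.2 -2.2 -1.9] rows 0.13856006214767388 roll deg 0.9 norm 0.0051 other -0.9949427892365299
```

View pics/w9.png

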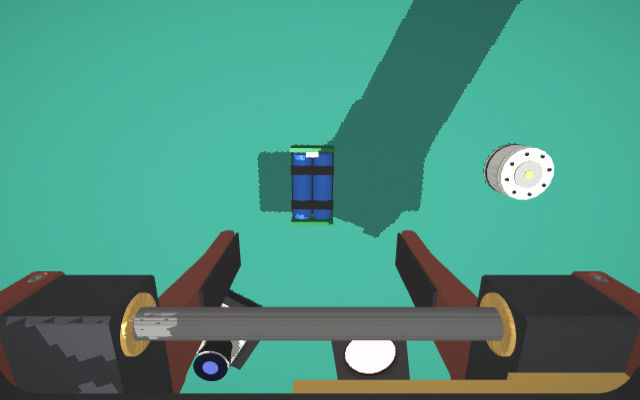

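Wrist picture: battery from (291,147) to (332,223), long along the finger plane as wanted.

```bash
python3 -c "
from h import *
im=cv2.imread('pics/w9.png').astype(int);P=cams.camera_params('wrist')
b,g,r=im[...,0],im[...,1],im[...,2]
# green boards, blue, black : exclude bench (g~b, g>r) and its shadow
ben=(abs(g-b)<40)&(g-r>25)&(g>60)
m=np.zeros((400,640),np.uint8);m[138:232,280:345]=(~ben)[138:232,280:345]
cv2.imwrite('pics/m9.png',m*255)
print('battery',rect(P,m,.026),rect(P,m,.013))
print(ray(P,[(291,147),(334,147)],.026),ray(P,[(291,223),(329,223)],.026))
q=ray(P,[(291,147),(334,147),(291,223),(329,223)],.026);print(q.mean(0))
"
```

```text
battery (0.3718, -0.292, 72.0, 42.3, -19.6) (0.3746, -0.2931, 75.0, 44.1, -19.6)
[[ 0.33037356 -0.29863603]
 [ 0.344161   -0.25925652]] [[ 0.40371173 -0.32609307]
 [ 0.41682954 -0.28893695]]
[ 0.37376896 -0.29323065]
```

View pics/m9.png

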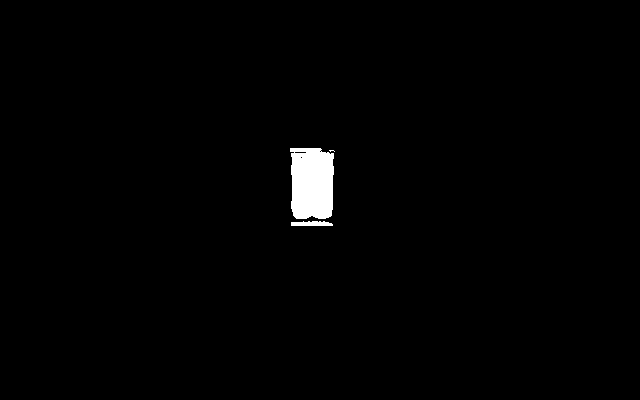

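```bash
python3 -c "
from h import *
to(.375,-.2932,.011,70.3)"
```

```text
t=13.40 pos [ 0.3754 -0.2891  0.1419] jaw 70.7 w 0.999 F [ 0.3  0.6 -0.3] tilt [-0.009  0.013 -1.   ] q7 2.00
norm shift [ 0.327  -0.0068 -0.013 ] mm [130.8  -2.7  -5.2] rows 2.0951261422251397 roll deg 0.4 norm 0.0023 other -0.9976806163045988
```

drive_tool(
  targets=[
    {"x":0.02,"y":-0.006,"z":-0.012,"roll":0.002},
    {"x":0.05,"y":0,"z":0,"roll":0},
    {"x":0.06,"y":0,"z":0,"roll":0},
    {"x":0.06,"y":0,"z":0,"roll":0},
    {"x":0.05,"y":0,"z":0,"roll":0},
    {"x":0.03,"y":0,"z":0,"roll":0},
    {"x":0.01,"y":0,"z":0,"roll":0},
    {"x":0,"y":0,"z":0,"roll":0},
  ],
)

```text
t: 14.4
tool_pos: [0.3752, -0.2961, 0.0238]
tool_rot: [0.58, -0.398, 0.582, 0.408]
wrist_force: [0.4, 1.0, -0.4]
grip_width: 0.997
```

```bash
python3 -c "
from h import *
to(.375,-.2932,.011,70.3);snap('wrist','w10')"
```

```text
t=14.40 pos [ 0.3752 -0.2961  0.0238] jaw 69.5 w 0.997 F [ 0.4  1.  -0.4] tilt [-0.011  0.011 -1.   ] q7 2.15
norm shift [0.0321 0.0025 0.0063] mm [12.8  1.   2.5] rows 0.21003669085454535 roll deg -0.8 norm -0.0046 other 0.9954226696171392
```

View pics/w10.png

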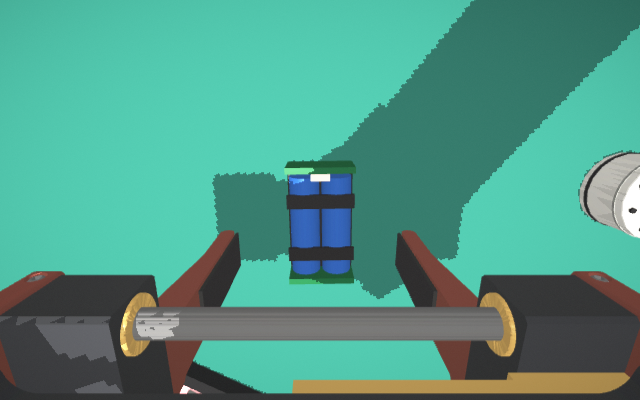

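The battery sits centrally between the fingers, at columns 285 to 355 and rows 163 to 283.

drive_tool(
  targets=[
    {"x":0.014,"y":0.002,"z":0.006,"roll":-0.004},
    {"x":0.014,"y":0,"z":0,"roll":0},
    {"x":0.007,"y":0,"z":0,"roll":0},
    {"x":0,"y":0,"z":0,"roll":0},
  ],
)

```text
t: 14.95
tool_pos: [0.3763, -0.2935, 0.0103]
tool_rot: [0.578, -0.402, 0.579, 0.411]
wrist_force: [0.2, -1.0, 0.1]
grip_width: 0.999
```

```bash
python3 -c "
from h import *
to(.375,-.2932,.011,70.3)"
```

```text
t=14.95 pos [ 0.3763 -0.2935  0.0103] jaw 70.3 w 0.999 F [ 0.2 -1.   0.1] tilt [-0.008  0.01  -1.   ] q7 2.18
norm shift [-0.0018  0.0034 -0.0005] mm [-0.7  1.3 -0.2] rows 0.024542779253357492 roll deg -0.0 norm -0.0002 other 0.9997918242065089
```

drive_tool(
  targets=[
    {"x":0,"y":0,"z":0,"roll":0},
    {"x":0,"y":0,"z":0,"roll":0},
    {"x":0,"y":0,"z":0,"roll":0},
    {"x":0,"y":0,"z":0,"roll":0},
    {"x":0,"y":0,"z":0,"roll":0},
    {"x":0,"y":0,"z":0,"roll":0},
  ],
  gripper=0,
  grip_force=25,
)

```text
t: 15.7
tool_pos: [0.3765, -0.2937, 0.0106]
tool_rot: [0.578, -0.403, 0.579, 0.411]
wrist_force: [-0.4, -1.0, -0.3]
grip_width: 0.358
```

drive_tool(
  targets=[
    {"x":-0.02,"y":0,"z":0,"roll":0},
    {"x":-0.04,"y":0,"z":0,"roll":0},
    {"x":-0.05,"y":0,"z":0,"roll":0},
    {"x":-0.06,"y":0,"z":0,"roll":0},
    {"x":-0.06,"y":0,"z":0,"roll":0},
    {"x":-0.04,"y":0,"z":0,"roll":0},
    {"x":-0.02,"y":0,"z":0,"roll":0},
    {"x":0,"y":0,"z":0,"roll":0},
  ],
)

```text
t: 16.7
tool_pos: [0.3774, -0.2959, 0.1364]
tool_rot: [0.579, -0.403, 0.578, 0.409]
wrist_force: [-0.2, 0.8, -0.1]
grip_width: 0.004
```

```bash
python3 -c "
from h import *
to(.6299,.3075,.12,49.7);snap('wrist','w11')"
```

```text
t=16.70 pos [ 0.3774 -0.2959  0.1364] jaw 70.2 w 0.004 F [-0.2  0.8 -0.1] tilt [-0.004  0.008 -1.   ] q7 2.01
norm shift [ 0.0511 -0.0819  1.6328] mm [ 20.4 -32.8 653.1] rows 10.468388637244859 roll deg 20.5 norm 0.1136 other -0.8863572969777646
```

View pics/w11.png

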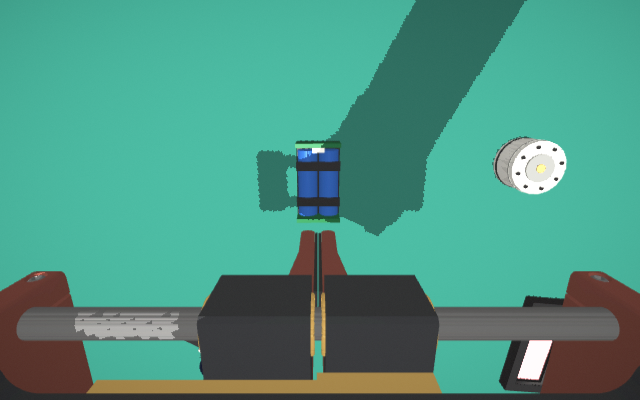

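The grasp slipped: the gripper is fully shut, and the battery still stands upright at (296,142) to (340,221). It never left the bench. The tips seem to be set back from the pads, so I'll measure again and test the grip lower down.

```bash
python3 -c "
from h import *
P=cams.camera_params('wrist')
q=ray(P,[(296,142),(340,142),(297,221),(339,220)],.026);print(q.mean(0));print(np.linalg.norm(q[0]-q[1]),np.linalg.norm(q[0]-q[2]),np.degrees(np.arctan2(*(q[2]-q[0])[::-1])),np.degrees(np.arctan2(*(q[3]-q[1])[::-1])))
c=q.mean(0)
to(c[0],c[1],.03,70)
im=cv2.imread('pics/w11.png');cv2.imwrite('pics/c11.png',cv2.resize(im[130:390,190:450],(780,780))[:600])
im=cv2.imread('pics/w4.png');cv2.imwrite('pics/c4.png',cv2.resize(im[180:310,220:420],(800,520)))
"
```

```text
[ 0.37367554 -0.29231406]
0.04168356226943953 0.07950846124524093 -20.136873504252446 -19.41098721572689
t=16.75 pos [ 0.3773 -0.2957  0.1361] jaw 70.2 w 0.003 F [ 0.1  0.1 -0.7] tilt [-0.004  0.008 -1.   ] q7 2.01
norm shift [0.2652 0.0096 0.0033] mm [106.1   3.8   1.3] rows 1.6987544923251048 roll deg 0.2 norm 0.0009 other -0.9991292968884241
```

View pics/c11.png

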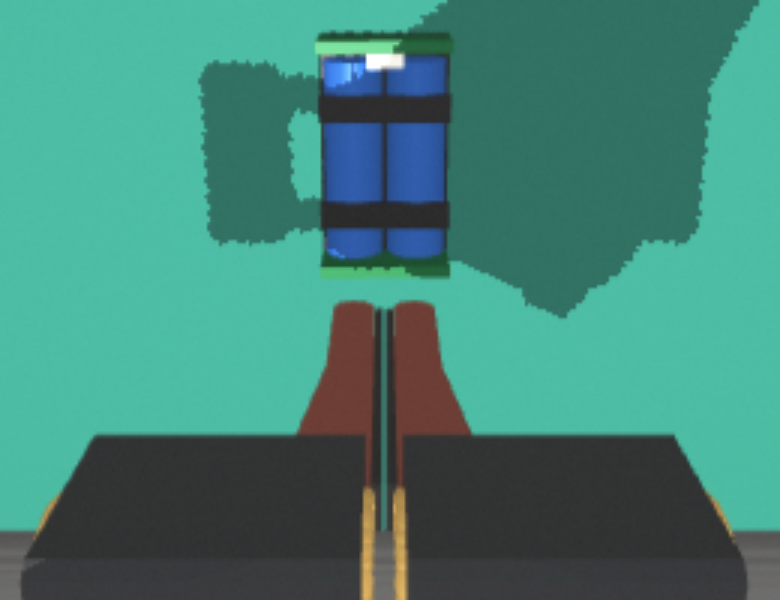

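View pics/c4.png

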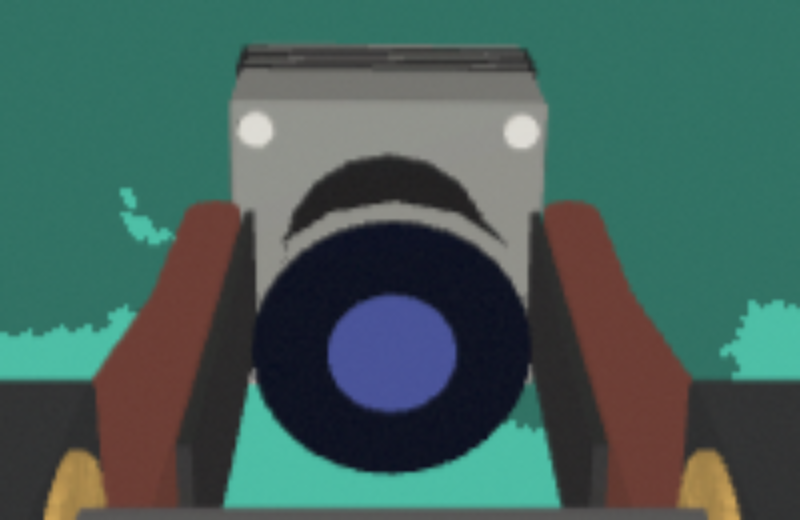

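The pictures and widths agree on one thing: the fingers end roughly 25 to 28 mm short of the reported TCP. The open half-gap of 44 mm spans 78 px, which puts the tips at a depth of 178 mm instead of 206. The tracker was therefore held at 38 mm on its baffle, and the battery was never touched. I'll check this by going lower in small steps while watching the force.

drive_tool(
  targets=[
    {"x":0,"y":0.005,"z":0.003,"roll":0.001},
    {"x":0.03,"y":0.003,"z":0,"roll":0},
    {"x":0.05,"y":0,"z":0,"roll":0},
    {"x":0.06,"y":0,"z":0,"roll":0},
    {"x":0.06,"y":0,"z":0,"roll":0},
    {"x":0.05,"y":0,"z":0,"roll":0},
    {"x":0.03,"y":0,"z":0,"roll":0},
    {"x":0.01,"y":0,"z":0,"roll":0},
    {"x":0,"y":0,"z":0,"roll":0},
  ],
  gripper=1,
)

```text
t: 17.88
tool_pos: [0.369, -0.2903, 0.0095]
tool_rot: [0.578, -0.399, 0.581, 0.411]
wrist_force: [0.4, 0.3, -0.1]
grip_width: 0.982
```

```bash
python3 -c "
from h import *
to(.374,-.2925,.003,70);snap('wrist','w12')"
```

```text
t=17.88 pos [ 0.369  -0.2903  0.0095] jaw 69.9 w 0.982 F [ 0.4  0.3 -0.1] tilt [-0.014  0.011 -1.   ] q7 2.18
norm shift [ 0.0161 -0.0139 -0.0009] mm [ 6.4 -5.6 -0.4] rows 0.13597683477059685 roll deg -0.1 norm -0.0006 other 0.9994442922665403
```

View pics/w12.png

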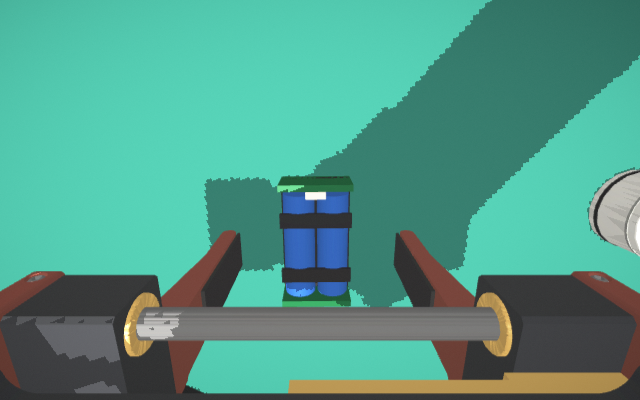

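drive_tool(
  targets=[
    {"x":0.005,"y":-0.012,"z":0,"roll":0},
    {"x":0.008,"y":0,"z":0,"roll":0},
    {"x":0.008,"y":0,"z":0,"roll":0},
    {"x":0.005,"y":0,"z":0,"roll":0},
    {"x":0,"y":0,"z":0,"roll":0},
  ],
)

```text
t: 18.55
tool_pos: [0.3752, -0.2925, -0.0001]
tool_rot: [0.578, -0.4, 0.58, 0.41]
wrist_force: [-0.0, -0.1, 0.3]
grip_width: 0.998
```

```bash
python3 -c "
from h import *
to(.374,-.2925,-.008,70)"
```

```text
t=18.55 pos [ 3.752e-01 -2.925e-01 -1.000e-04] jaw 69.9 w 0.998 F [-0.  -0.1  0.3] tilt [-0.01  0.01 -1.  ] q7 2.19
norm shift [ 0.0198  0.0025 -0.0011] mm [ 7.9  1.  -0.5] rows 0.1280502160101656 roll deg -0.1 norm -0.0004 other 0.9996089648437293
```

drive_tool(
  targets=[
    {"x":0.008,"y":0.001,"z":0,"roll":0},
    {"x":0.008,"y":0,"z":0,"roll":0},
    {"x":0.004,"y":0,"z":0,"roll":0},
    {"x":0,"y":0,"z":0,"roll":0},
  ],
)

```text
t: 19.05
tool_pos: [0.3746, -0.2922, -0.0087]
tool_rot: [0.578, -0.4, 0.581, 0.41]
wrist_force: [-0.0, 0.3, -0.3]
grip_width: 1.001
```

```bash
python3 -c "
from h import *
to(.374,-.2925,-.012,70);snap('wrist','w13')"
```

```text
t=19.05 pos [ 0.3746 -0.2922 -0.0087] jaw 69.9 w 1.001 F [-0.   0.3 -0.3] tilt [-0.011  0.01  -1.   ] q7 2.20
norm shift [ 0.0083  0.001  -0.0012] mm [ 3.3  0.4 -0.5] rows 0.05405310666048757 roll deg -0.1 norm -0.0004 other 0.9996014397253346
```

View pics/w13.png

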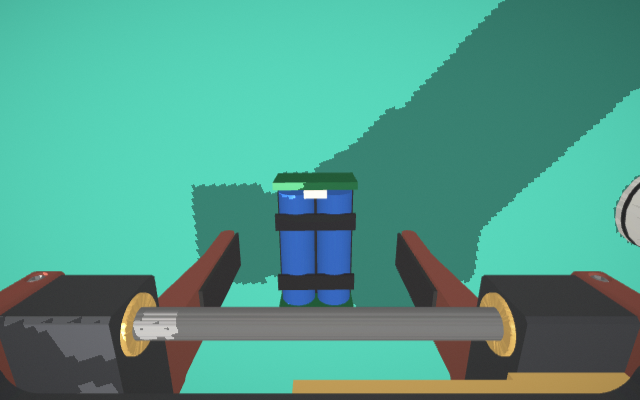

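At TCP z = -8.7 mm there is no contact with the bench, which confirms the short fingers. I'll go to -14 mm and close.

drive_tool(
  targets=[
    {"x":0.006,"y":0.001,"z":-0.001,"roll":0},
    {"x":0.006,"y":0,"z":0,"roll":0},
    {"x":0,"y":0,"z":0,"roll":0},
  ],
)

```text
t: 19.48
tool_pos: [0.374, -0.2925, -0.0137]
tool_rot: [0.578, -0.4, 0.58, 0.41]
wrist_force: [-0.0, 0.4, 0.4]
grip_width: 0.996
```

drive_tool(
  targets=[
    {"x":0,"y":0,"z":0,"roll":0},
    {"x":0,"y":0,"z":0,"roll":0},
    {"x":0,"y":0,"z":0,"roll":0},
    {"x":0,"y":0,"z":0,"roll":0},
    {"x":0,"y":0,"z":0,"roll":0},
    {"x":0,"y":0,"z":0,"roll":0},
    {"x":0,"y":0,"z":0,"roll":0},
    {"x":0,"y":0,"z":0,"roll":0},
  ],
  gripper=0,
  grip_force=25,
)

```text
t: 20.48
tool_pos: [0.3742, -0.2926, -0.0136]
tool_rot: [0.578, -0.4, 0.58, 0.41]
wrist_force: [-0.8, -0.6, 0.5]
grip_width: 0.496
```

```bash
python3 -c "
from h import *
to(.6299,.3075,.12,49.7);snap('wrist','w14')"
```

```text
t=20.48 pos [ 0.3742 -0.2926 -0.0136] jaw 69.9 w 0.496 F [-0.8 -0.6  0.5] tilt [-0.01  0.01 -1.  ] q7 2.21
norm shift [-0.3258 -0.0814  1.6305] mm [-130.3  -32.6  652.2] rows 10.654018116437744 roll deg 20.2 norm 0.1124 other -0.8876261638703107
```

View pics/w14.png

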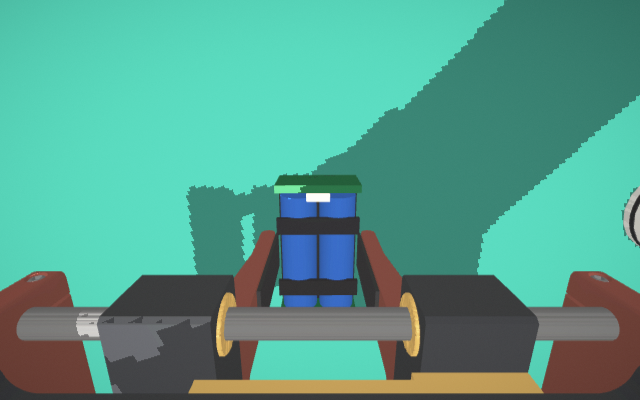

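The opening is 0.496, or 43.6 mm, so the 44 mm battery is held. Lifting.

drive_tool(
  targets=[
    {"x":-0.01,"y":0,"z":0,"roll":0},
    {"x":-0.03,"y":0,"z":0,"roll":0},
    {"x":-0.05,"y":0,"z":0,"roll":0},
    {"x":-0.06,"y":0,"z":0,"roll":0},
    {"x":-0.06,"y":0,"z":0,"roll":0},
    {"x":-0.06,"y":0,"z":0,"roll":0},
    {"x":-0.04,"y":0,"z":0,"roll":0},
    {"x":-0.02,"y":0,"z":0,"roll":0},
    {"x":0,"y":0,"z":0,"roll":0},
  ],
  gripper=0,
)

```text
t: 21.65
tool_pos: [0.3745, -0.294, 0.1269]
tool_rot: [0.579, -0.4, 0.58, 0.409]
wrist_force: [0.2, 0.3, -1.4]
grip_width: 0.495
```

```bash
python3 -c "
from h import *
to(.6299,.3075,.12,49.7);snap('wrist','w15')"
```

```text
t=21.65 pos [ 0.3745 -0.294   0.1269] jaw 69.8 w 0.495 F [ 0.2  0.3 -1.4] tilt [-0.009  0.01  -1.   ] q7 2.02
norm shift [ 0.0266 -0.0813  1.6315] mm [ 10.6 -32.5 652.6] rows 10.455905843737192 roll deg 20.1 norm 0.1118 other -0.8881594406467902
```

View pics/w15.png

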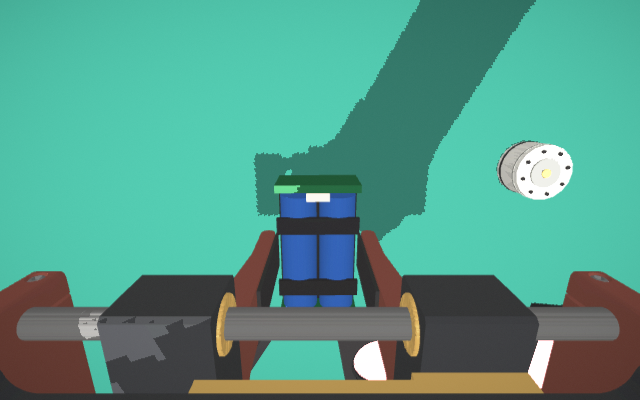

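drive_tool(
  targets=[
    {"x":0,"y":-0.002,"z":0.04,"roll":0},
    {"x":0,"y":-0.005,"z":0.08,"roll":0},
    {"x":0.002,"y":-0.006,"z":0.12,"roll":0},
    {"x":0.002,"y":-0.006,"z":0.12,"roll":0},
    {"x":0.002,"y":-0.006,"z":0.12,"roll":0},
    {"x":0.002,"y":-0.006,"z":0.12,"roll":0},
    {"x":0.002,"y":-0.006,"z":0.12,"roll":0},
    {"x":0.002,"y":-0.006,"z":0.12,"roll":0},
    {"x":0.002,"y":-0.006,"z":0.12,"roll":0},
    {"x":0.002,"y":-0.006,"z":0.12,"roll":0},
    {"x":0.002,"y":-0.006,"z":0.12,"roll":0},
    {"x":0.002,"y":-0.006,"z":0.12,"roll":0},
    {"x":0,"y":-0.006,"z":0.11,"roll":0},
    {"x":0,"y":-0.005,"z":0.09,"roll":0},
    {"x":0,"y":-0.003,"z":0.06,"roll":0},
    {"x":0,"y":0,"z":0.03,"roll":0},
    {"x":0,"y":0,"z":0,"roll":0},
  ],
)

```text
t: 23.82
tool_pos: [0.6268, 0.3152, 0.1008]
tool_rot: [0.571, -0.396, 0.591, 0.41]
wrist_force: [-0.1, -1.4, -1.2]
grip_width: 0.495
```

```bash
python3 -c "
from h import *
to(.6299,.3075,.10,49.7)"
```

```text
t=23.82 pos [0.6268 0.3152 0.1008] jaw 69.5 w 0.495 F [-0.1 -1.4 -1.2] tilt [-0.034  0.001 -0.999] q7 0.92
norm shift [ 0.0016 -0.014  -0.0152] mm [ 0.7 -5.6 -6.1] rows 0.13280226430347833 roll deg 19.8 norm 0.1102 other -0.8898342917761874
```

drive_tool(
  targets=[
    {"x":0,"y":-0.006,"z":-0.007,"roll":0},
    {"x":0,"y":-0.006,"z":-0.007,"roll":0},
    {"x":0,"y":0,"z":0,"roll":0.03},
    {"x":0,"y":0,"z":0,"roll":0.04},
    {"x":0,"y":0,"z":0,"roll":0.03},
    {"x":0,"y":0,"z":0,"roll":0.01},
    {"x":0,"y":0,"z":0,"roll":0},
  ],
)

```text
t: 24.7
tool_pos: [0.6306, 0.2986, 0.1027]
tool_rot: [0.634, -0.286, 0.655, 0.296]
wrist_force: [-0.0, 0.4, -1.6]
grip_width: 0.499
```

```bash
python3 -c "
from h import *
to(.6299,.3075,.10,49.7);snap('wrist','w16')"
```

```text
t=24.70 pos [0.6306 0.2986 0.1027] jaw 48.7 w 0.499 F [-0.   0.4 -1.6] tilt [-0.033  0.    -0.999] q7 0.63
norm shift [0.0068 0.0158 0.0157] mm [2.7 6.3 6.3] rows 0.1490098344965209 roll deg -1.0 norm -0.0057 other 0.9942717070661369
```

View pics/w16.png

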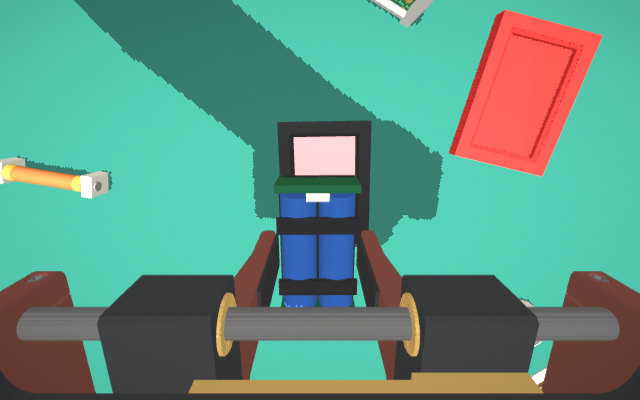

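Wrist picture: black oblong nest ahead, far plate edge from (278,124) to (371,121), pink from (293,137) to (356,136).

```bash
cat >> h.py <<'E'
def nestfar(c1,c2,half,z=.014):
    P=cams.camera_params('wrist'); w=ray(P,[c1,c2],z); u=w[1]-w[0]
    L=np.linalg.norm(u); u/=L; n=np.array([-u[1],u[0]]); s,M=T()
    if n@M[:2,1]>0: n=-n
    print('edge len %.1f'%(L*1000),'dir %.1f'%np.degrees(np.arctan2(u[1],u[0])),'centre',(w.mean(0)+n*half).round(4))
E
python3 -c "
from h import *
nestfar((278,124),(371,121),.059)
nestfar((293,137),(356,136),.046,.006)
s,M=T();print(M.round(3))
"
```

```text
edge len 80.8 dir 50.6 centre [0.6306 0.3075]
edge len 56.9 dir 49.7 centre [0.6297 0.3071]
[[-0.033 -0.75   0.66 ]
 [ 0.     0.66   0.751]
 [-0.999  0.025 -0.022]]
```

drive_tool(
  targets=[
    {"x":0,"y":0.014,"z":0.014,"roll":-0.004},
    {"x":0,"y":0,"z":0,"roll":0},
    {"x":0.04,"y":0,"z":0,"roll":0},
    {"x":0.05,"y":0,"z":0,"roll":0},
    {"x":0.04,"y":0,"z":0,"roll":0},
    {"x":0.02,"y":0,"z":0,"roll":0},
    {"x":0,"y":0,"z":0,"roll":0},
  ],
)

```text
t: 25.62
tool_pos: [0.6266, 0.3066, 0.0364]
tool_rot: [0.63, -0.291, 0.654, 0.301]
wrist_force: [-0.1, -0.7, -1.4]
grip_width: 0.499
```

```bash
python3 -c "
from h import *
to(.630,.3073,-.005,49.7)"
```

```text
t=25.62 pos [0.6266 0.3066 0.0364] jaw 49.6 w 0.499 F [-0.1 -0.7 -1.4] tilt [-0.036 -0.001 -0.999] q7 0.65
norm shift [ 0.1032 -0.0082  0.0094] mm [41.3 -3.3  3.7] rows 0.6650668711642675 roll deg -0.1 norm -0.0005 other 0.9994690153639512
```

drive_tool(
  targets=[
    {"x":0.015,"y":-0.008,"z":0.009,"roll":0},
    {"x":0.025,"y":0,"z":0,"roll":0},
    {"x":0.02,"y":0,"z":0,"roll":0},
    {"x":0.01,"y":0,"z":0,"roll":0},
    {"x":0,"y":0,"z":0,"roll":0},
  ],
)

```text
t: 26.25
tool_pos: [0.6315, 0.3075, 0.0073]
tool_rot: [0.631, -0.291, 0.653, 0.301]
wrist_force: [0.3, 0.6, -1.5]
grip_width: 0.497
```

```bash
python3 -c "
from h import *
to(.630,.3073,-.0076,49.7);snap('wrist','w17')"
```

```text
t=26.25 pos [0.6315 0.3075 0.0073] jaw 49.6 w 0.497 F [ 0.3  0.6 -1.5] tilt [-0.034 -0.    -0.999] q7 0.67
norm shift [ 0.0374  0.0016 -0.0021] mm [15.   0.7 -0.8] rows 0.23980777840993076 roll deg -0.1 norm -0.0006 other 0.9994231868042797
```

View pics/w17.png

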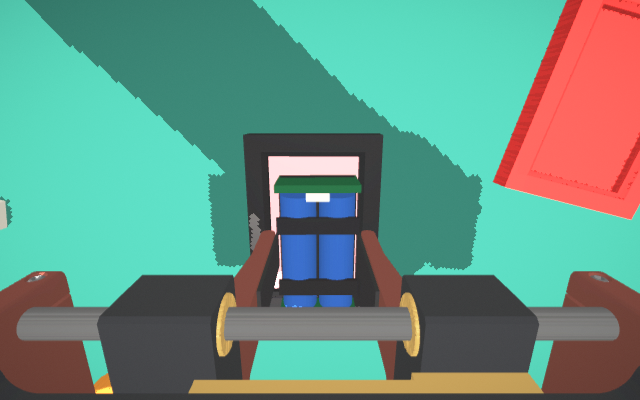

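The battery is over the pocket, with about 2 mm sideways left to correct. I'll lower gently.

drive_tool(
  targets=[
    {"x":0.008,"y":0.001,"z":-0.004,"roll":0},
    {"x":0.01,"y":0,"z":0,"roll":0},
    {"x":0.008,"y":0,"z":0,"roll":0},
    {"x":0.005,"y":0,"z":0,"roll":0},
    {"x":0,"y":0,"z":0,"roll":0},
  ],
)

```text
t: 26.92
tool_pos: [0.6301, 0.3068, -0.005]
tool_rot: [0.631, -0.291, 0.652, 0.302]
wrist_force: [0.3, 0.3, -1.6]
grip_width: 0.499
```

```bash
python3 -c "
from h import *
to(.630,.3073,-.0076,49.7)"
```

```text
t=26.93 pos [ 0.6301  0.3068 -0.005 ] jaw 49.6 w 0.499 F [ 0.3  0.3 -1.6] tilt [-0.033  0.    -0.999] q7 0.67
norm shift [0.0065 0.0008 0.001 ] mm [2.6 0.3 0.4] rows 0.04226441122425796 roll deg -0.1 norm -0.0006 other 0.9994461097485783
```

drive_tool(
  targets=[
    {"x":0.003,"y":0,"z":0,"roll":0},
    {"x":0.003,"y":0,"z":0,"roll":0},
    {"x":0,"y":0,"z":0,"roll":0},
  ],
)

```text
t: 27.3
tool_pos: [0.6302, 0.3069, -0.0065]
tool_rot: [0.631, -0.291, 0.652, 0.302]
wrist_force: [-0.4, -1.5, 0.1]
grip_width: 0.495
```

```bash
python3 -c "
from h import *
to(.630,.3073,-.0076,49.7)"
```

```text
t=27.30 pos [ 0.6302  0.3069 -0.0065] jaw 49.6 w 0.495 F [-0.4 -1.5  0.1] tilt [-0.033  0.001 -0.999] q7 0.67
norm shift [0.0027 0.0009 0.0006] mm [1.1 0.4 0.2] rows 0.01852698111735131 roll deg -0.1 norm -0.0005 other 0.9994522234817856
```

drive_tool(
  targets=[
    {"x":0.003,"y":0,"z":0,"roll":0},
    {"x":0,"y":0,"z":0,"roll":0},
  ],
)

```text
t: 27.55
tool_pos: [0.6302, 0.3069, -0.0066]
tool_rot: [0.631, -0.291, 0.652, 0.302]
wrist_force: [-1.2, -0.6, 0.1]
grip_width: 0.495
```

drive_tool(
  targets=[
    {"x":0,"y":0,"z":0,"roll":0},
    {"x":0,"y":0,"z":0,"roll":0},
    {"x":0,"y":0,"z":0,"roll":0},
    {"x":0,"y":0,"z":0,"roll":0},
    {"x":-0.02,"y":0,"z":0,"roll":0},
    {"x":-0.05,"y":0,"z":0,"roll":0},
    {"x":-0.07,"y":0,"z":0,"roll":0},
    {"x":-0.07,"y":0,"z":0,"roll":0},
    {"x":-0.07,"y":0,"z":0,"roll":0},
    {"x":-0.05,"y":0,"z":0,"roll":0},
    {"x":-0.02,"y":0,"z":0,"roll":0},
    {"x":0,"y":0,"z":0,"roll":0},
  ],
  gripper=1,
)

```text
t: 29.05
tool_pos: [0.6372, 0.3068, 0.1467]
tool_rot: [0.634, -0.291, 0.65, 0.302]
wrist_force: [-0.7, 0.0, -0.7]
grip_width: 0.996
```

```bash
python3 -c "
from h import *
to(.4545,.1215,.12,-50.4);snap('wrist','w18')"
```

```text
t=29.05 pos [0.6372 0.3068 0.1467] jaw 49.5 w 0.996 F [-0.7  0.  -0.7] tilt [-0.026  0.005 -1.   ] q7 0.62
norm shift [ 0.0765  0.0452 -0.6478] mm [  30.6   18.1 -259.1] rows 4.184819133286696 roll deg -80.1 norm -0.4448 other 0.5552343793402239
```

View pics/w18.png

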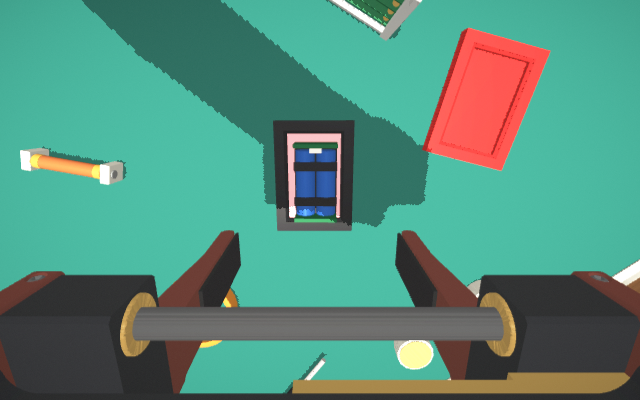

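The battery is in the oblong pocket. Next, the rod.

drive_tool(
  targets=[
    {"x":0,"y":0,"z":-0.05,"roll":0},
    {"x":0.01,"y":0.01,"z":-0.09,"roll":0},
    {"x":0.01,"y":0.01,"z":-0.12,"roll":0},
    {"x":0.01,"y":0.01,"z":-0.12,"roll":0},
    {"x":0.01,"y":0.01,"z":-0.12,"roll":0},
    {"x":0.01,"y":0.005,"z":-0.09,"roll":0},
    {"x":0,"y":0,"z":-0.05,"roll":0},
    {"x":0,"y":0,"z":0,"roll":-0.04},
    {"x":0,"y":0,"z":0,"roll":-0.055},
    {"x":0,"y":0,"z":0,"roll":-0.055},
    {"x":0,"y":0,"z":0,"roll":-0.055},
    {"x":0,"y":0,"z":0,"roll":-0.055},
    {"x":0,"y":0,"z":0,"roll":-0.055},
    {"x":0,"y":0,"z":0,"roll":-0.055},
    {"x":0,"y":0,"z":0,"roll":-0.045},
    {"x":0,"y":0,"z":0,"roll":-0.025},
    {"x":0,"y":0,"z":0,"roll":0},
  ],
)

```text
t: 31.22
tool_pos: [0.4388, 0.1141, 0.1167]
tool_rot: [0.281, -0.629, 0.301, 0.659]
wrist_force: [-0.5, 0.1, -0.9]
grip_width: 1.001
```

```bash
python3 -c "
from h import *
to(.4545,.1215,.10,-50.4);snap('wrist','w19')"
```

```text
t=31.23 pos [0.4388 0.1141 0.1167] jaw 131.4 w 1.001 F [-0.5  0.1 -0.9] tilt [-0.05  -0.008 -0.999] q7 2.06
norm shift [ 0.0396 -0.0434 -0.0133] mm [ 15.8 -17.4  -5.3] rows 0.38564596102477944 roll deg 1.8 norm 0.0098 other -0.9902177007343005
```

View pics/w19.png

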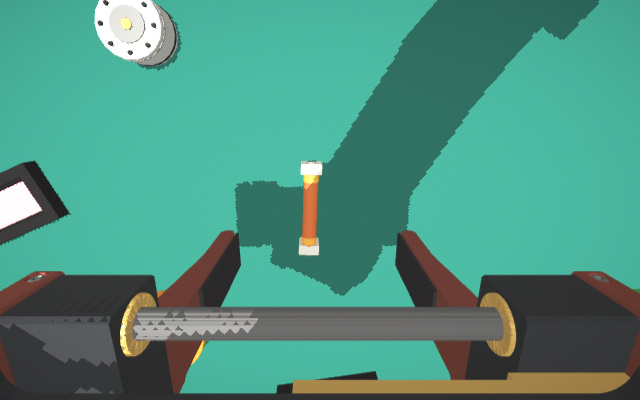

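Tool tilt has crept up to about 0.05 rad, mostly built up in fast moves. I'll test how vertical moves change it before grasping.

drive_tool(
  targets=[
    {"x":-0.15,"y":0,"z":0,"roll":0.005},
    {"x":-0.15,"y":0,"z":0,"roll":0.005},
    {"x":0,"y":0,"z":0,"roll":0},
  ],
)

```text
t: 31.65
tool_pos: [0.4438, 0.1148, 0.2385]
tool_rot: [0.292, -0.623, 0.315, 0.654]
wrist_force: [-0.3, 0.4, -1.1]
grip_width: 1.0
```

```bash
python3 -c "
from h import *
to(.4545,.1215,.10,-50.4)"
```

```text
t=31.65 pos [0.4438 0.1148 0.2385] jaw 129.1 w 1.000 F [-0.3  0.4 -1.1] tilt [-0.053 -0.01  -0.999] q7 1.96
norm shift [ 0.3441 -0.0477 -0.0128] mm [137.6 -19.1  -5.1] rows 2.2247833144486244 roll deg -0.5 norm -0.0028 other 0.9971566992395007
```

drive_tool(
  targets=[
    {"x":0.04,"y":0,"z":0,"roll":0},
    {"x":0.04,"y":0,"z":0,"roll":0},
    {"x":0.04,"y":0,"z":0,"roll":0},
    {"x":0.04,"y":0,"z":0,"roll":0},
    {"x":0,"y":0,"z":0,"roll":0},
  ],
)

```text
t: 32.28
tool_pos: [0.4341, 0.1123, 0.163]
tool_rot: [0.29, -0.619, 0.32, 0.656]
wrist_force: [0.3, -0.0, -0.5]
grip_width: 1.0
```

```bash
python3 -c "
from h import *
to(.4545,.1215,.10,-50.4)"
```

```text
t=32.27 pos [0.4341 0.1123 0.163 ] jaw 128.8 w 1.000 F [ 0.3 -0.  -0.5] tilt [-0.065 -0.015 -0.998] q7 1.98
norm shift [ 0.1536 -0.0634 -0.0186] mm [ 61.4 -25.4  -7.4] rows 1.0702283806935722 roll deg -0.8 norm -0.0042 other 0.9957812395551514
```

drive_tool(
  targets=[
    {"x":-0.04,"y":0,"z":0,"roll":0},
    {"x":-0.04,"y":0,"z":0,"roll":0},
    {"x":-0.04,"y":0,"z":0,"roll":0},
    {"x":-0.04,"y":0,"z":0,"roll":0},
    {"x":0,"y":0,"z":0,"roll":0},
  ],
)

```text
t: 32.9
tool_pos: [0.4391, 0.1131, 0.2323]
tool_rot: [0.291, -0.619, 0.32, 0.655]
wrist_force: [-0.5, -0.6, 0.7]
grip_width: 0.996
```

```bash
python3 -c "
from h import *
to(.4545,.1215,.10,-50.4)"
```

```text
t=32.90 pos [0.4391 0.1131 0.2323] jaw 128.7 w 0.996 F [-0.5 -0.6  0.7] tilt [-0.064 -0.015 -0.998] q7 1.95
norm shift [ 0.3273 -0.0627 -0.017 ] mm [130.9 -25.1  -6.8] rows 2.135668756794508 roll deg -0.9 norm -0.0049 other 0.9951048545654212
```

drive_tool(
  targets=[
    {"x":0.15,"y":-0.05,"z":-0.015,"roll":0},
    {"x":0,"y":0,"z":0,"roll":0},
  ],
)

```text
t: 33.15
tool_pos: [0.4555, 0.1206, 0.1712]
tool_rot: [0.292, -0.62, 0.319, 0.655]
wrist_force: [-1.1, 0.3, 0.1]
grip_width: 0.999
```

```bash
python3 -c "
from h import *
to(.4545,.1215,.10,-50.4)"
```

```text
t=33.15 pos [0.4555 0.1206 0.1712] jaw 128.7 w 0.999 F [-1.1  0.3  0.1] tilt [-0.061 -0.014 -0.998] q7 1.99
norm shift [ 0.1779 -0.0093 -0.0017] mm [71.1 -3.7 -0.7] rows 1.1398893869524975 roll deg -0.9 norm -0.0048 other 0.9952145060445717
```

drive_tool(
  targets=[
    {"x":0,"y":-0.15,"z":0,"roll":0},
    {"x":0,"y":0,"z":0,"roll":0},
  ],
)

```text
t: 33.4
tool_pos: [0.5031, 0.1585, 0.1705]
tool_rot: [0.292, -0.62, 0.32, 0.655]
wrist_force: [-1.1, -0.9, 0.0]
grip_width: 0.999
```

```bash
python3 -c "
from h import *
to(.4545,.1215,.10,-50.4)"
```

```text
t=33.40 pos [0.5031 0.1585 0.1705] jaw 128.7 w 0.999 F [-1.1 -0.9  0. ] tilt [-0.061 -0.014 -0.998] q7 1.98
norm shift [ 0.1846  0.1424 -0.0013] mm [73.8 56.9 -0.5] rows 1.491957108072445 roll deg -0.9 norm -0.0053 other 0.9947473784538977
```

drive_tool(
  targets=[
    {"x":0,"y":0.05,"z":0,"roll":0},
    {"x":0,"y":0.05,"z":0,"roll":0},
    {"x":0,"y":0.05,"z":0,"roll":0},
    {"x":0,"y":0,"z":0,"roll":0},
  ],
)

```text
t: 33.9
tool_pos: [0.4511, 0.1152, 0.179]
tool_rot: [0.294, -0.62, 0.32, 0.654]
wrist_force: [0.1, 0.3, 0.5]
grip_width: 1.001
```

```bash
python3 -c "
from h import *
to(.4545,.1215,.10,-50.4)"
```

```text
t=33.90 pos [0.4511 0.1152 0.179 ] jaw 128.4 w 1.001 F [0.1 0.3 0.5] tilt [-0.059 -0.011 -0.998] q7 1.99
norm shift [ 0.1965 -0.027   0.0016] mm [ 78.6 -10.8   0.7] rows 1.2692210082100115 roll deg -1.2 norm -0.0064 other 0.993568021271966
```

drive_tool(
  targets=[
    {"x":0,"y":0,"z":0,"roll":0.055},
    {"x":0,"y":0,"z":0,"roll":0.055},
    {"x":0,"y":0,"z":0,"roll":0.055},
    {"x":0,"y":0,"z":0,"roll":0.055},
    {"x":0,"y":0,"z":0,"roll":0},
  ],
)

```text
t: 34.52
tool_pos: [0.4505, 0.1143, 0.1838]
tool_rot: [0.495, -0.478, 0.525, 0.501]
wrist_force: [-0.7, -0.1, 0.7]
grip_width: 1.001
```

```bash
python3 -c "
from h import *
to(.4545,.1215,.10,-50.4)"
```

```text
t=34.52 pos [0.4505 0.1143 0.1838] jaw 87.7 w 1.001 F [-0.7 -0.1  0.7] tilt [-0.053 -0.005 -0.999] q7 1.30
norm shift [ 0.2086 -0.0204  0.02  ] mm [83.5 -8.2  8. ] rows 1.3477610924981995 roll deg -41.9 norm -0.2330 other 0.7669939086170716
```

drive_tool(
  targets=[
    {"x":-0.02,"y":0,"z":0,"roll":0},
    {"x":-0.05,"y":0,"z":0,"roll":0},
    {"x":-0.07,"y":0,"z":0,"roll":0},
    {"x":-0.07,"y":0,"z":0,"roll":0},
    {"x":-0.05,"y":0,"z":0,"roll":0},
    {"x":-0.02,"y":0,"z":0,"roll":0},
    {"x":0,"y":0,"z":0,"roll":0},
  ],
)

```text
t: 35.4
tool_pos: [0.4563, 0.114, 0.303]
tool_rot: [0.492, -0.483, 0.519, 0.506]
wrist_force: [-0.0, 0.3, 0.1]
grip_width: 1.0
```

```bash
python3 -c "
from h import *
to(.4545,.1215,.10,-50.4)"
```

```text
t=35.40 pos [0.4563 0.114  0.303 ] jaw 88.8 w 1.000 F [-0.   0.3  0.1] tilt [-0.05  -0.003 -0.999] q7 1.27
norm shift [ 0.507  -0.0207  0.021 ] mm [202.8  -8.3   8.4] rows 3.2504899634125874 roll deg -40.8 norm -0.2267 other 0.7732650221208859
```

drive_tool(
  targets=[
    {"x":0,"y":0,"z":0,"roll":0.058},
    {"x":0,"y":0,"z":0,"roll":0.058},
    {"x":0,"y":0,"z":0,"roll":0.058},
    {"x":0,"y":0,"z":0,"roll":0.058},
    {"x":0,"y":0,"z":0,"roll":0.058},
    {"x":0,"y":0,"z":0,"roll":0.058},
    {"x":0,"y":0,"z":0,"roll":0},
  ],
)

```text
t: 36.28
tool_pos: [0.4529, 0.1127, 0.2971]
tool_rot: [0.67, -0.149, 0.712, 0.152]
wrist_force: [-0.2, -0.1, -1.1]
grip_width: 0.998
```

```bash
python3 -c "
from h import *
to(.4545,.1215,.10,-50.4)"
```

```text
t=36.27 pos [0.4529 0.1127 0.2971] jaw 24.6 w 0.998 F [-0.2 -0.1 -1.1] tilt [-0.059 -0.008 -0.998] q7 0.15
norm shift [0.4914 0.0097 0.041 ] mm [196.5   3.9  16.4] rows 3.1563042005650095 roll deg 75.0 norm 0.4168 other -0.5832057311399451
```

drive_tool(
  targets=[
    {"x":0.13,"y":0.01,"z":0.02,"roll":0.055},
    {"x":0,"y":0,"z":0,"roll":0},
    {"x":0.13,"y":0,"z":0,"roll":0.055},
    {"x":0,"y":0,"z":0,"roll":0},
    {"x":0.06,"y":0,"z":0,"roll":0.055},
    {"x":0,"y":0,"z":0,"roll":0},
  ],
)

```text
t: 37.02
tool_pos: [0.4555, 0.1196, 0.1748]
tool_rot: [0.688, 0.018, 0.725, -0.023]
wrist_force: [-0.8, -0.4, 0.9]
grip_width: 1.004
```

```bash
python3 -c "
from h import *
to(.4545,.1215,.10,-50.4)"
```

```text
t=37.02 pos [0.4555 0.1196 0.1748] jaw -3.4 w 1.004 F [-0.8 -0.4  0.9] tilt [-0.052 -0.005 -0.999] q7 -0.25
norm shift [0.187  0.0062 0.007 ] mm [74.8  2.5  2.8] rows 1.1979858190907164 roll deg 47.0 norm 0.2613 other -0.7387032427215855
```

drive_tool(
  targets=[
    {"x":0,"y":0,"z":0,"roll":0.055},
    {"x":0,"y":0,"z":0,"roll":0},
    {"x":0,"y":0,"z":0,"roll":0.055},
    {"x":0,"y":0,"z":0,"roll":0},
  ],
)

```text
t: 37.52
tool_pos: [0.4608, 0.1209, 0.1839]
tool_rot: [0.68, 0.129, 0.709, -0.135]
wrist_force: [0.3, 0.2, 0.3]
grip_width: 0.998
```

```bash
python3 -c "
from h import *
to(.4545,.1215,.10,-50.4)"
```

```text
t=37.52 pos [0.4608 0.1209 0.1839] jaw -21.5 w 0.998 F [0.3 0.2 0.3] tilt [-0.043  0.001 -0.999] q7 -0.56
norm shift [ 0.2102 -0.0011 -0.0068] mm [84.1 -0.5 -2.7] rows 1.3458333678554535 roll deg 28.9 norm 0.1603 other -0.8397164429117798
```

drive_tool(
  targets=[
    {"x":0,"y":0,"z":0,"roll":0.055},
    {"x":0,"y":0,"z":0,"roll":0},
    {"x":0,"y":0,"z":0,"roll":0.055},
    {"x":0,"y":0,"z":0,"roll":0},
    {"x":0,"y":0,"z":0,"roll":0.05},
    {"x":0,"y":0,"z":0,"roll":0},
  ],
)

```text
t: 38.28
tool_pos: [0.4624, 0.1215, 0.1873]
tool_rot: [0.634, 0.281, 0.66, -0.29]
wrist_force: [-0.3, 0.1, -0.5]
grip_width: 0.999
```

```bash
python3 -c "
from h import *
to(.4545,.1215,.10,-50.4);print(manip.sense()['joint_velocities'].round(3))"
```

```text
t=38.27 pos [0.4624 0.1215 0.1873] jaw -47.7 w 0.999 F [-0.3  0.1 -0.5] tilt [-0.039  0.003 -0.999] q7 -0.99
norm shift [ 0.2188 -0.0086 -0.0069] mm [87.5 -3.5 -2.8] rows 1.4023966050731194 roll deg 2.7 norm 0.0150 other -0.9850050118653164
[ 0.013 -0.003 -0.021 -0.003  0.004  0.002  0.103]
```

drive_tool(
  targets=[
    {"x":0.14,"y":0,"z":0,"roll":0.015},
    {"x":0,"y":0,"z":0,"roll":0},
  ],
)

```text
t: 38.52
tool_pos: [0.4609, 0.1225, 0.1313]
tool_rot: [0.63, 0.291, 0.655, -0.3]
wrist_force: [0.2, -1.2, 0.4]
grip_width: 1.0
```

```bash
python3 -c "
from h import *
to(.4545,.1215,.10,-50.4);im,P=snap('wrist','w20')
b,g,r=[im[...,i].astype(int) for i in range(3)]
m=np.zeros((400,640),np.uint8);sel=(r-b>60)&(r>100);m[100:300,290:345]=sel[100:300,290:345]
print(rect(P,m,.017))
cv2.imwrite('pics/m20.png',m*255)"
```

```text
t=38.52 pos [0.4609 0.1225 0.1313] jaw -49.4 w 1.000 F [ 0.2 -1.2  0.4] tilt [-0.038  0.004 -0.999] q7 -0.96
norm shift [ 0.0787 -0.0116 -0.0063] mm [31.5 -4.6 -2.5] rows 0.510685615634671 roll deg 1.0 norm 0.0055 other -0.9945200435587576
(0.4535, 0.1208, 72.1, 14.5, 39.9)
```

View pics/w20.png

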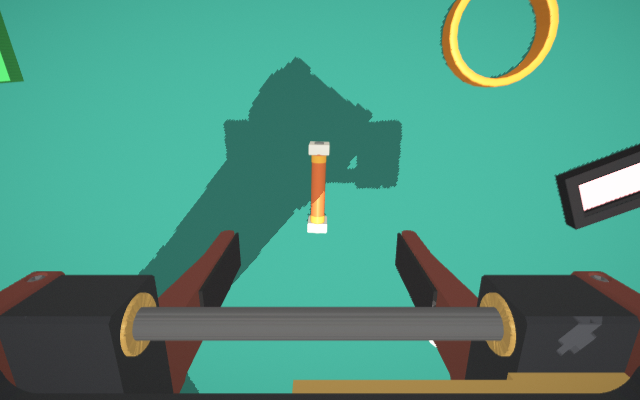

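Rod measured at (0.4535, 0.1208), 72x14.5 mm, angle 39.9°. This agrees with the top view. I'll descend in single moves with a pause after each, which keeps the tilt from growing.

drive_tool(
  targets=[
    {"x":0.14,"y":-0.012,"z":-0.01,"roll":0.004},
    {"x":0,"y":0,"z":0,"roll":0},
    {"x":0.1,"y":0,"z":0,"roll":0},
    {"x":0,"y":0,"z":0,"roll":0},
    {"x":0,"y":0,"z":0,"roll":0},
  ],
)

```text
t: 39.2
tool_pos: [0.4647, 0.1269, 0.0492]
tool_rot: [0.635, 0.297, 0.651, -0.293]
wrist_force: [-0.0, 0.3, 0.4]
grip_width: 1.0
```

```bash
python3 -c "
from h import *
to(.4527,.121,-.0145,-50.1)"
```

```text
t=39.20 pos [0.4647 0.1269 0.0492] jaw -49.3 w 1.000 F [-0.   0.3  0.4] tilt [-0.018  0.015 -1.   ] q7 -0.84
norm shift [ 0.1595 -0.0317 -0.0046] mm [ 63.8 -12.7  -1.9] rows 1.0410998056226435 roll deg 0.8 norm 0.0047 other -0.9953434089907676
```

drive_tool(
  targets=[
    {"x":0.08,"y":-0.03,"z":-0.004,"roll":0.004},
    {"x":0,"y":0,"z":0,"roll":0},
    {"x":0,"y":0,"z":0,"roll":0},
  ],
)

```text
t: 39.58
tool_pos: [0.4596, 0.123, 0.0237]
tool_rot: [0.635, 0.303, 0.647, -0.293]
wrist_force: [-0.5, 0.4, 0.7]
grip_width: 0.999
```

```bash
python3 -c "
from h import *
to(.4530,.121,-.0145,-50.1)"
```

```text
t=39.58 pos [0.4596 0.123  0.0237] jaw -49.9 w 0.999 F [-0.5  0.4  0.7] tilt [-0.009  0.02  -1.   ] q7 -0.80
norm shift [ 0.0955 -0.0164 -0.005 ] mm [38.2 -6.6 -2. ] rows 0.6210786065371556 roll deg 0.2 norm 0.0014 other -0.9986280123472954
```

drive_tool(
  targets=[
    {"x":0.06,"y":-0.018,"z":-0.005,"roll":0},
    {"x":0,"y":0,"z":0,"roll":0},
    {"x":0,"y":0,"z":0,"roll":0},
  ],
)

```text
t: 39.95
tool_pos: [0.457, 0.1222, 0.0039]
tool_rot: [0.637, 0.305, 0.646, -0.29]
wrist_force: [-0.2, 0.2, 0.7]
grip_width: 0.999
```

```bash
python3 -c "
from h import *
to(.4533,.121,-.0145,-50.1);snap('wrist','w21')"
```

```text
t=39.95 pos [0.457  0.1222 0.0039] jaw -49.8 w 0.999 F [-0.2  0.2  0.7] tilt [-0.003  0.024 -1.   ] q7 -0.76
norm shift [ 0.046  -0.0097 -0.0028] mm [18.4 -3.9 -1.1] rows 0.30164906845893213 roll deg 0.3 norm 0.0019 other -0.9981081280515977
```

View pics/w21.png

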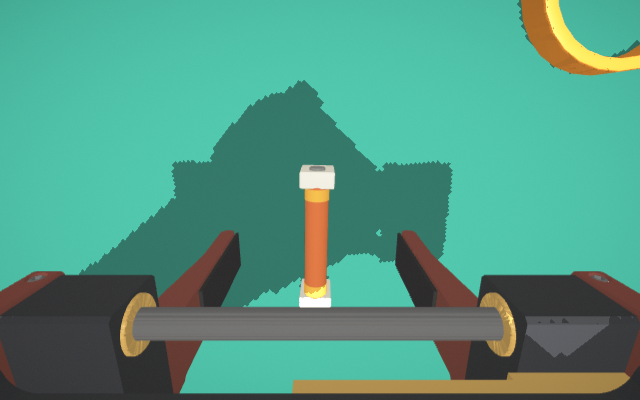

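drive_tool(
  targets=[
    {"x":0.034,"y":-0.01,"z":-0.002,"roll":0.001},
    {"x":0,"y":0,"z":0,"roll":0},
    {"x":0,"y":0,"z":0,"roll":0},
  ],
)

```text
t: 40.38
tool_pos: [0.4539, 0.1209, -0.0098]
tool_rot: [0.637, 0.306, 0.645, -0.291]
wrist_force: [0.5, 0.7, 1.1]
grip_width: 0.999
```

```bash
python3 -c "
from h import *
to(.4535,.120,-.0145,-50.1)"
```

```text
t=40.38 pos [ 0.4539  0.1209 -0.0098] jaw -49.9 w 0.999 F [0.5 0.7 1.1] tilt [-0.002  0.024 -1.   ] q7 -0.74
norm shift [ 0.0118 -0.0023  0.0014] mm [ 4.7 -0.9  0.6] rows 0.07723244061139191 roll deg 0.2 norm 0.0010 other -0.9990417468861682
```

drive_tool(
  targets=[
    {"x":0.013,"y":-0.002,"z":0,"roll":0},
    {"x":0,"y":0,"z":0,"roll":0},
    {"x":0,"y":0,"z":0,"roll":0},
  ],
)

```text
t: 40.75
tool_pos: [0.4532, 0.1204, -0.0154]
tool_rot: [0.637, 0.306, 0.645, -0.291]
wrist_force: [-0.5, 0.5, -0.6]
grip_width: 1.0
```

drive_tool(
  targets=[
    {"x":0,"y":0,"z":0,"roll":0},
    {"x":0,"y":0,"z":0,"roll":0},
    {"x":0,"y":0,"z":0,"roll":0},
    {"x":0,"y":0,"z":0,"roll":0},
    {"x":0,"y":0,"z":0,"roll":0},
    {"x":0,"y":0,"z":0,"roll":0},
    {"x":0,"y":0,"z":0,"roll":0},
    {"x":0,"y":0,"z":0,"roll":0},
    {"x":0,"y":0,"z":0,"roll":0},
    {"x":0,"y":0,"z":0,"roll":0},
  ],
  gripper=0,
  grip_force=25,
)

```text
t: 42.0
tool_pos: [0.4534, 0.1206, -0.0151]
tool_rot: [0.637, 0.306, 0.645, -0.291]
wrist_force: [0.5, 0.5, 0.4]
grip_width: 0.154
```

```bash
python3 -c "
from h import *
to(.6657,-.1089,.10,64.6)"
```

```text
t=42.00 pos [ 0.4534  0.1206 -0.0151] jaw -49.9 w 0.154 F [0.5 0.5 0.4] tilt [-0.001  0.024 -1.   ] q7 -0.73
norm shift [-0.3024  0.0413  0.7749] mm [-120.9   16.5  309.9] rows 5.329892321684719 roll deg 65.5 norm 0.3637 other -0.6362781503204178
```

The opening is 0.154, or 13.6 mm, so the rod is held.

drive_tool(
  targets=[
    {"x":-0.03,"y":0,"z":0,"roll":0},
    {"x":-0.06,"y":0,"z":0,"roll":0},
    {"x":-0.08,"y":0,"z":0,"roll":0},
    {"x":-0.08,"y":0,"z":0,"roll":0},
    {"x":-0.04,"y":0,"z":0,"roll":0},
    {"x":0,"y":0,"z":0,"roll":0},
    {"x":0,"y":0,"z":0,"roll":0},
  ],
)

```text
t: 42.88
tool_pos: [0.4527, 0.1166, 0.1069]
tool_rot: [0.636, 0.307, 0.645, -0.291]
wrist_force: [-0.5, 0.1, -0.9]
grip_width: 0.156
```

```bash
python3 -c "
from h import *
to(.6657,-.1089,.10,64.6);snap('wrist','w22')"
```

```text
t=42.88 pos [0.4527 0.1166 0.1069] jaw -50.0 w 0.156 F [-0.5  0.1 -0.9] tilt [-0.002  0.024 -1.   ] q7 -0.92
norm shift [0.0023 0.0458 0.7742] mm [  0.9  18.3 309.7] rows 4.963560397132949 roll deg 65.4 norm 0.3632 other -0.6367922538403943
```

View pics/w22.png

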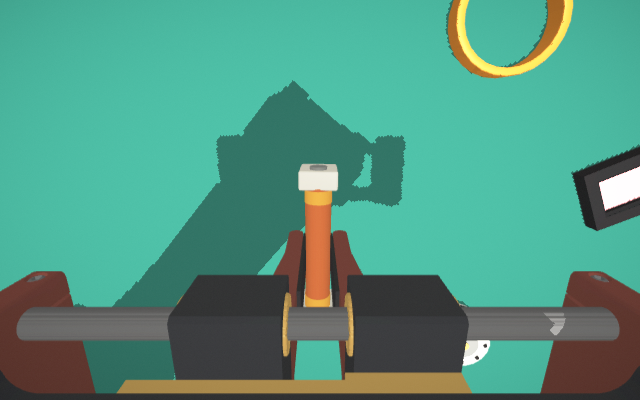

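drive_tool(
  targets=[
    {"x":0,"y":0.002,"z":0.04,"roll":0},
    {"x":0,"y":0.006,"z":0.09,"roll":0},
    {"x":0,"y":0.008,"z":0.13,"roll":0},
    {"x":0,"y":0.008,"z":0.13,"roll":0},
    {"x":0,"y":0.008,"z":0.13,"roll":0},
    {"x":0,"y":0.006,"z":0.1,"roll":0},
    {"x":0,"y":0.004,"z":0.07,"roll":0},
    {"x":0,"y":0.002,"z":0.04,"roll":0},
    {"x":0,"y":0,"z":0,"roll":0.05},
    {"x":0,"y":0,"z":0,"roll":0.058},
    {"x":0,"y":0,"z":0,"roll":0.058},
    {"x":0,"y":0,"z":0,"roll":0.058},
    {"x":0,"y":0,"z":0,"roll":0.058},
    {"x":0,"y":0,"z":0,"roll":0.05},
    {"x":0,"y":0,"z":0,"roll":0.025},
    {"x":0,"y":0,"z":0,"roll":0},
    {"x":0,"y":0,"z":0,"roll":0},
  ],
)

```text
t: 45.05
tool_pos: [0.6501, -0.0964, 0.0819]
tool_rot: [-0.362, -0.595, -0.389, 0.603]
wrist_force: [1.0, -0.0, -1.4]
grip_width: 0.154
```

```bash
python3 -c "
from h import *
to(.6657,-.1089,.08,64.6);snap('wrist','w23')"
```

```text
t=45.05 pos [ 0.6501 -0.0964  0.0819] jaw -115.8 w 0.154 F [ 1.  -0.  -1.4] tilt [-0.031  0.026 -0.999] q7 -1.39
norm shift [0.0028 0.049  0.0112] mm [ 1.1 19.6  4.5] rows 0.3220897879148683 roll deg -0.4 norm -0.0022 other 0.9977731578614052
```

View pics/w23.png

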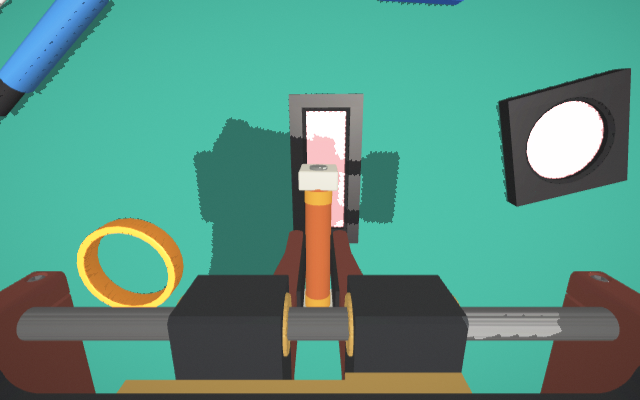

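Wrist picture: slot nest ahead, far plate edge from (289,94) to (363,94), pocket far edge from (304,109) to (350,109).

```bash
python3 -c "
from h import *
nestfar((289,94),(363,94),.064)
nestfar((305,111),(350,111),.051,.006)
s,M=T();print(M.round(3))
"
```

```text
edge len 57.1 dir -115.8 centre [ 0.6649 -0.1092]
edge len 36.4 dir -115.7 centre [ 0.6641 -0.1105]
[[-0.031  0.9   -0.435]
 [ 0.026 -0.435 -0.9  ]
 [-0.999 -0.039 -0.01 ]]
```

drive_tool(
  targets=[
    {"x":0,"y":0.048,"z":0.011,"roll":0},
    {"x":0,"y":0,"z":0,"roll":0},
    {"x":0.1,"y":0,"z":0,"roll":0},
    {"x":0,"y":0,"z":0,"roll":0},
    {"x":0,"y":0,"z":0,"roll":0},
  ],
)

```text
t: 45.72
tool_pos: [0.6642, -0.1069, 0.0424]
tool_rot: [-0.363, -0.595, -0.391, 0.602]
wrist_force: [0.6, -0.3, -0.2]
grip_width: 0.153
```

```bash
python3 -c "
from h import *
to(.665,-.1094,-.009,64.3)"
```

```text
t=45.73 pos [ 0.6642 -0.1069  0.0424] jaw -115.6 w 0.153 F [ 0.6 -0.3 -0.2] tilt [-0.03   0.028 -0.999] q7 -1.36
norm shift [0.1281 0.0094 0.0064] mm [51.2  3.8  2.6] rows 0.8228999900535456 roll deg 0.1 norm 0.0006 other -0.9993960958645142
```

drive_tool(
  targets=[
    {"x":0.07,"y":0.009,"z":0.006,"roll":0},
    {"x":0,"y":0,"z":0,"roll":0},
    {"x":0,"y":0,"z":0,"roll":0},
  ],
)

```text
t: 46.1
tool_pos: [0.668, -0.1101, 0.019]
tool_rot: [-0.364, -0.596, -0.39, 0.6]
wrist_force: [0.5, 0.5, -0.3]
grip_width: 0.151
```

```bash
python3 -c "
from h import *
to(.665,-.1094,-.009,64.3);snap('wrist','w24')"
```

```text
t=46.10 pos [ 0.668  -0.1101  0.019 ] jaw -115.5 w 0.151 F [ 0.5  0.5 -0.3] tilt [-0.024  0.027 -0.999] q7 -1.34
norm shift [ 0.0701 -0.0051  0.0027] mm [28.  -2.1  1.1] rows 0.45007767751951305 roll deg 0.2 norm 0.0010 other -0.999030535312249
```

View pics/w24.png

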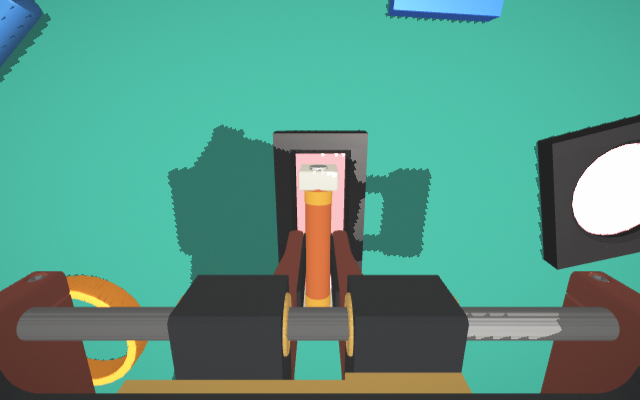

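The rod is lined up with the pocket: foot centre at column 318, nest centre at 320. I'll lower further.

drive_tool(
  targets=[
    {"x":0.04,"y":-0.006,"z":0.003,"roll":0},
    {"x":0,"y":0,"z":0,"roll":0},
    {"x":0.015,"y":0,"z":0,"roll":0},
    {"x":0,"y":0,"z":0,"roll":0},
    {"x":0,"y":0,"z":0,"roll":0},
  ],
)

```text
t: 46.78
tool_pos: [0.665, -0.1091, -0.0031]
tool_rot: [-0.365, -0.596, -0.39, 0.599]
wrist_force: [-0.3, -0.1, -1.0]
grip_width: 0.151
```

```bash
python3 -c "
from h import *
to(.665,-.1094,-.009,64.3)"
```

```text
t=46.77 pos [ 0.665  -0.1091 -0.0031] jaw -115.5 w 0.151 F [-0.3 -0.1 -1. ] tilt [-0.023  0.028 -0.999] q7 -1.32
norm shift [0.0147 0.0007 0.0009] mm [5.9 0.3 0.3] rows 0.09409787936074561 roll deg 0.2 norm 0.0011 other -0.9988756482425328
```

drive_tool(
  targets=[
    {"x":0.009,"y":0,"z":0,"roll":0},
    {"x":0,"y":0,"z":0,"roll":0},
    {"x":0.004,"y":0,"z":0,"roll":0},
    {"x":0,"y":0,"z":0,"roll":0},
  ],
)

```text
t: 47.28
tool_pos: [0.6651, -0.1091, -0.0078]
tool_rot: [-0.365, -0.596, -0.39, 0.599]
wrist_force: [-0.7, -0.2, 3.4]
grip_width: 0.154
```

```bash
python3 -c "
from h import *
to(.665,-.1094,-.009,64.3)"
```

```text
t=47.27 pos [ 0.6651 -0.1091 -0.0078] jaw -115.5 w 0.154 F [-0.7 -0.2  3.4] tilt [-0.022  0.028 -0.999] q7 -1.32
norm shift [0.0029 0.0001 0.0009] mm [1.2 0.1 0.3] rows 0.019593177323612005 roll deg 0.2 norm 0.0011 other -0.9988942573926232
```

Contact at 3.4 N. I'll release.

drive_tool(
  targets=[
    {"x":0,"y":0,"z":0,"roll":0},
    {"x":0,"y":0,"z":0,"roll":0},
    {"x":0,"y":0,"z":0,"roll":0},
    {"x":0,"y":0,"z":0,"roll":0},
    {"x":-0.02,"y":0,"z":0,"roll":0},
    {"x":-0.05,"y":0,"z":0,"roll":0},
    {"x":-0.08,"y":0,"z":0,"roll":0},
    {"x":-0.08,"y":0,"z":0,"roll":0},
    {"x":-0.08,"y":0,"z":0,"roll":0},
    {"x":-0.04,"y":0,"z":0,"roll":0},
    {"x":0,"y":0,"z":0,"roll":0},
    {"x":0,"y":0,"z":0,"roll":0},
  ],
  gripper=1,
)

```text
t: 48.78
tool_pos: [0.6688, -0.1142, 0.1424]
tool_rot: [-0.365, -0.598, -0.389, 0.599]
wrist_force: [-0.6, -0.4, -0.0]
grip_width: 0.998
```

```bash
python3 -c "
from h import *
to(.4322,-.0890,.13,80);snap('wrist','w25')"
```

```text
t=48.77 pos [ 0.6688 -0.1142  0.1424] jaw -115.6 w 0.998 F [-0.6 -0.4 -0. ] tilt [-0.019  0.027 -0.999] q7 -1.41
norm shift [ 0.0439 -0.5598  0.1989] mm [  17.5 -223.9   79.6] rows 3.8124176130871343 roll deg -15.6 norm -0.0865 other 0.9134990621042781
```

View pics/w25.png

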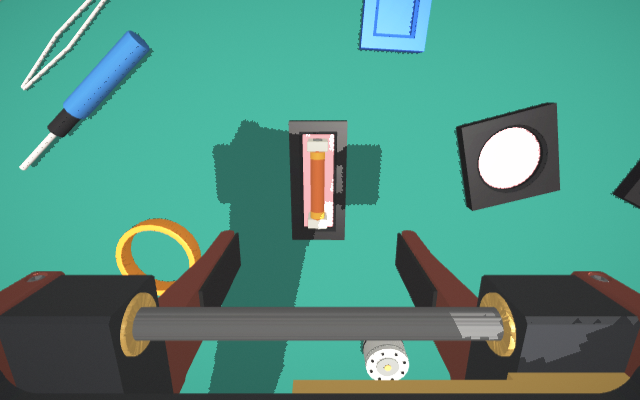

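The rod is in the slot. Last is the wheel, with the jaw angle left as it is.

drive_tool(
  targets=[
    {"x":0,"y":-0.05,"z":0.018,"roll":0},
    {"x":0.005,"y":-0.1,"z":0.036,"roll":0},
    {"x":0.005,"y":-0.13,"z":0.046,"roll":0},
    {"x":0.005,"y":-0.13,"z":0.046,"roll":0},
    {"x":0.005,"y":-0.08,"z":0.03,"roll":0},
    {"x":0,"y":-0.04,"z":0.015,"roll":0},
    {"x":0,"y":0,"z":0,"roll":0},
    {"x":0,"y":0,"z":0,"roll":0},
  ],
)

```text
t: 49.82
tool_pos: [0.4335, -0.0893, 0.1315]
tool_rot: [-0.364, -0.593, -0.392, 0.602]
wrist_force: [-0.1, 0.7, 0.6]
grip_width: 0.999
```

```bash
python3 -c "
from h import *
to(.4322,-.0890,.10,64.4);im,P=snap('wrist','w26')
hsv=cv2.cvtColor(im,cv2.COLOR_BGR2HSV);m0=(hsv[...,1]<60)&(hsv[...,2]>150)
m=np.zeros((400,640),np.uint8);m[80:230,240:400]=m0[80:230,240:400]
m=cv2.morphologyEx(m,cv2.MORPH_CLOSE,np.ones((5,5)))
print(rect(P,m,.034));cs,_=cv2.findContours(m,0,1);print(cv2.boundingRect(max(cs,key=cv2.contourArea)))"
```

```text
t=49.83 pos [ 0.4335 -0.0893  0.1315] jaw -115.4 w 0.999 F [-0.1  0.7  0.6] tilt [-0.032  0.026 -0.999] q7 -1.42
norm shift [ 0.0789 -0.0001  0.0015] mm [31.6 -0.   0.6] rows 0.5052203130878927 roll deg 0.2 norm 0.0010 other -0.9989624123284015
(0.4328, -0.0911, 55.1, 50.3, -25.2)
(295, 157, 54, 57)
```

View pics/w26.png

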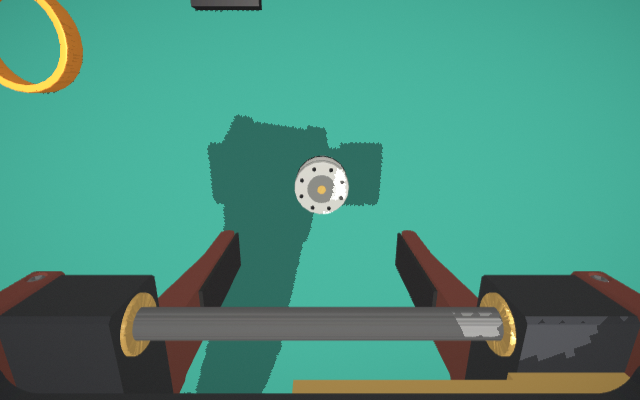

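Wrist picture: wheel with its yellow hub at (321,189).

```bash
python3 -c "
from h import *
P=cams.camera_params('wrist');print(ray(P,[(321,189)],.034))
c=ray(P,[(321,189)],.034)[0]
to(c[0]-.0008,c[1]+.0007,-.013,64.4)"
```

```text
[[ 0.43013959 -0.08962252]]
t=49.88 pos [ 0.4335 -0.0894  0.1315] jaw -115.4 w 0.997 F [ 0.3 -0.  -1.1] tilt [-0.032  0.026 -0.999] q7 -1.42
norm shift [0.3614 0.0046 0.0067] mm [144.6   1.8   2.7] rows 2.3135305964247466 roll deg 0.2 norm 0.0010 other -0.9990150084186707
```

drive_tool(
  targets=[
    {"x":0.14,"y":0.004,"z":0.006,"roll":0},
    {"x":0,"y":0,"z":0,"roll":0},
    {"x":0.1,"y":0,"z":0,"roll":0},
    {"x":0,"y":0,"z":0,"roll":0},
    {"x":0,"y":0,"z":0,"roll":0},
  ],
)

```text
t: 50.5
tool_pos: [0.4378, -0.0925, 0.0383]
tool_rot: [-0.366, -0.594, -0.389, 0.602]
wrist_force: [-0.0, -0.5, 0.6]
grip_width: 0.999
```

```bash
python3 -c "
from h import *
to(.4295,-.0890,-.013,64.4)"
```

```text
t=50.50 pos [ 0.4378 -0.0925  0.0383] jaw -115.4 w 0.999 F [-0.  -0.5  0.6] tilt [-0.027  0.022 -0.999] q7 -1.25
norm shift [ 0.129  -0.018   0.0021] mm [51.6 -7.2  0.8] rows 0.8336509141409266 roll deg 0.2 norm 0.0010 other -0.999016230240632
```

drive_tool(
  targets=[
    {"x":0.07,"y":-0.019,"z":0.002,"roll":0},
    {"x":0,"y":0,"z":0,"roll":0},
    {"x":0,"y":0,"z":0,"roll":0},
  ],
)

```text
t: 50.88
tool_pos: [0.4346, -0.0899, 0.0155]
tool_rot: [-0.368, -0.596, -0.388, 0.599]
wrist_force: [0.3, -1.1, 0.2]
grip_width: 0.997
```

```bash
python3 -c "
from h import *
to(.4295,-.0890,-.013,64.4);snap('wrist','w27')"
```

```text
t=50.88 pos [ 0.4346 -0.0899  0.0155] jaw -115.4 w 0.997 F [ 0.3 -1.1  0.2] tilt [-0.019  0.022 -1.   ] q7 -1.21
norm shift [ 0.0716 -0.0106  0.0043] mm [28.6 -4.2  1.7] rows 0.4637350374594836 roll deg 0.2 norm 0.0012 other -0.9988223012937882
```

View pics/w27.png

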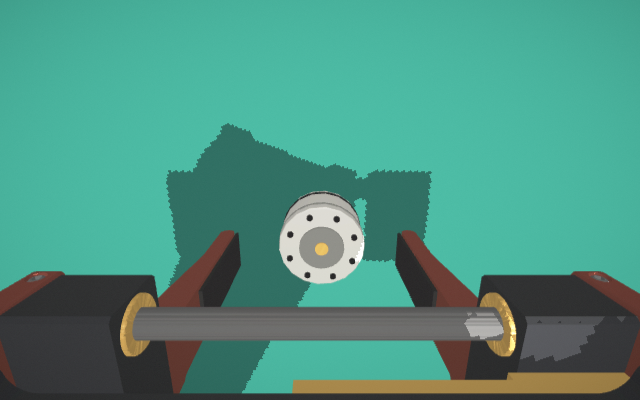

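```bash
python3 -c "
from h import *
P=cams.camera_params('wrist');c=ray(P,[(321,248)],.034)[0];print(c)
to(c[0]-.0006,c[1]+.0006,-.013,64.4)"
```

```text
[ 0.4299417  -0.08944792]
t=50.92 pos [ 0.4345 -0.0898  0.0154] jaw -115.4 w 0.998 F [ 0.4 -0.2  0.2] tilt [-0.019  0.022 -1.   ] q7 -1.21
norm shift [ 0.0713 -0.0108  0.0043] mm [28.5 -4.3  1.7] rows 0.4623850956357194 roll deg 0.2 norm 0.0012 other -0.9987877659635767
```

drive_tool(
  targets=[
    {"x":0.05,"y":-0.009,"z":0.005,"roll":0},
    {"x":0,"y":0,"z":0,"roll":0},
    {"x":0,"y":0,"z":0,"roll":0},
  ],
)

```text
t: 51.3
tool_pos: [0.433, -0.09, -0.0018]
tool_rot: [0.369, 0.597, 0.387, -0.597]
wrist_force: [-0.1, -0.9, -1.1]
grip_width: 1.0
```

```bash
python3 -c "
from h import *
to(.4300,-.0890,-.013,64.4)"
```

```text
t=51.30 pos [ 0.433  -0.09   -0.0018] jaw -115.4 w 1.000 F [-0.1 -0.9 -1.1] tilt [-0.014  0.022 -1.   ] q7 -1.17
norm shift [ 0.0282 -0.0071  0.0014] mm [11.3 -2.8  0.6] rows 0.18609517001879397 roll deg 0.2 norm 0.0014 other -0.9986416401494166
```

drive_tool(
  targets=[
    {"x":0.025,"y":-0.008,"z":0.001,"roll":0},
    {"x":0,"y":0,"z":0,"roll":0},
    {"x":0,"y":0,"z":0,"roll":0},
  ],
)

```text
t: 51.68
tool_pos: [0.4305, -0.0886, -0.0114]
tool_rot: [0.369, 0.598, 0.387, -0.597]
wrist_force: [-0.4, -1.0, -0.6]
grip_width: 0.998
```

```bash
python3 -c "
from h import *
to(.4298,-.0890,-.013,64.4)"
```

```text
t=51.67 pos [ 0.4305 -0.0886 -0.0114] jaw -115.3 w 0.998 F [-0.4 -1.  -0.6] tilt [-0.012  0.022 -1.   ] q7 -1.15
norm shift [ 0.004  -0.001   0.0016] mm [ 1.6 -0.4  0.6] rows 0.028404226350247398 roll deg 0.3 norm 0.0014 other -0.9985514517755496
```

drive_tool(
  targets=[
    {"x":0.004,"y":-0.001,"z":0.001,"roll":0},
    {"x":0,"y":0,"z":0,"roll":0},
  ],
)

```text
t: 51.92
tool_pos: [0.4299, -0.0889, -0.013]
tool_rot: [0.369, 0.598, 0.387, -0.597]
wrist_force: [0.5, 0.3, 1.4]
grip_width: 0.998
```

drive_tool(
  targets=[
    {"x":0,"y":0,"z":0,"roll":0},
    {"x":0,"y":0,"z":0,"roll":0},
    {"x":0,"y":0,"z":0,"roll":0},
    {"x":0,"y":0,"z":0,"roll":0},
    {"x":0,"y":0,"z":0,"roll":0},
    {"x":0,"y":0,"z":0,"roll":0},
    {"x":0,"y":0,"z":0,"roll":0},
    {"x":0,"y":0,"z":0,"roll":0},
  ],
  gripper=0,
  grip_force=30,
)

```text
t: 52.92
tool_pos: [0.43, -0.089, -0.0129]
tool_rot: [0.369, 0.598, 0.387, -0.597]
wrist_force: [0.2, 0.0, 0.4]
grip_width: 0.581
```

```bash
python3 -c "
from h import *
to(.605,-.2981,.10,64.4)"
```

```text
t=52.92 pos [ 0.43   -0.089  -0.0129] jaw -115.3 w 0.581 F [0.2 0.  0.4] tilt [-0.012  0.022 -1.   ] q7 -1.14
norm shift [-0.2991  0.6131  0.2812] mm [-119.6  245.2  112.5] rows 4.721795760837162 roll deg 0.3 norm 0.0014 other -0.9985602161583156
```

The opening is 0.581, or 51 mm, so the wheel is held. Lifting.

drive_tool(
  targets=[
    {"x":-0.02,"y":0,"z":0,"roll":0},
    {"x":-0.05,"y":0,"z":0,"roll":0},
    {"x":-0.07,"y":0,"z":0,"roll":0},
    {"x":-0.07,"y":0,"z":0,"roll":0},
    {"x":-0.05,"y":0,"z":0,"roll":0},
    {"x":-0.02,"y":0,"z":0,"roll":0},
    {"x":0,"y":0,"z":0,"roll":0},
  ],
)

```text
t: 53.8
tool_pos: [0.4292, -0.0914, 0.1031]
tool_rot: [-0.368, -0.597, -0.388, 0.598]
wrist_force: [0.2, 0.3, -2.8]
grip_width: 0.586
```

```bash
python3 -c "
from h import *
to(.605,-.2981,.10,64.4);snap('wrist','w28')"
```

```text
t=53.80 pos [ 0.4292 -0.0914  0.1031] jaw -115.4 w 0.586 F [ 0.2  0.3 -2.8] tilt [-0.016  0.023 -1.   ] q7 -1.37
norm shift [-0.0112  0.6187  0.2781] mm [ -4.5 247.5 111.2] rows 4.341787661161544 roll deg 0.2 norm 0.0010 other -0.9990494573616469
```

View pics/w28.png

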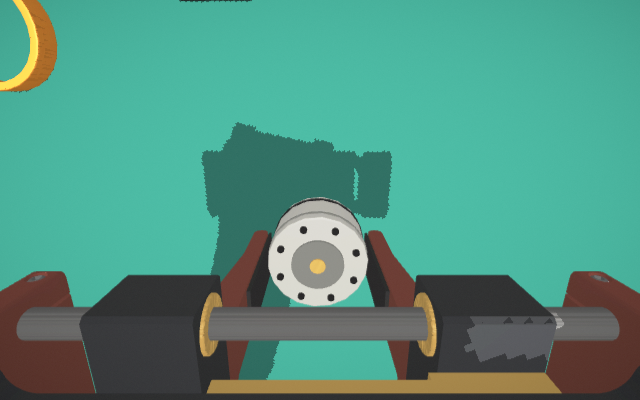

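drive_tool(
  targets=[
    {"x":0,"y":0.04,"z":0.018,"roll":0},
    {"x":-0.003,"y":0.08,"z":0.036,"roll":0},
    {"x":-0.003,"y":0.11,"z":0.05,"roll":0},
    {"x":-0.003,"y":0.11,"z":0.05,"roll":0},
    {"x":-0.003,"y":0.1,"z":0.045,"roll":0},
    {"x":0,"y":0.07,"z":0.03,"roll":0},
    {"x":0,"y":0.04,"z":0.02,"roll":0},
    {"x":0,"y":0.02,"z":0.01,"roll":0},
    {"x":0,"y":0,"z":0,"roll":0},
    {"x":0,"y":0,"z":0,"roll":0},
  ],
)

```text
t: 55.1
tool_pos: [0.589, -0.2838, 0.0849]
tool_rot: [-0.362, -0.593, -0.395, 0.602]
wrist_force: [0.3, 0.3, -2.0]
grip_width: 0.587
```

```bash
python3 -c "
from h import *
to(.605,-.2981,.08,64.4);snap('wrist','w29')"
```

```text
t=55.10 pos [ 0.589  -0.2838  0.0849] jaw -115.3 w 0.587 F [ 0.3  0.3 -2. ] tilt [-0.035  0.032 -0.999] q7 -1.11
norm shift [0.0095 0.052  0.0154] mm [ 3.8 20.8  6.1] rows 0.35240610927995686 roll deg 0.3 norm 0.0017 other -0.9982827442751904
```

View pics/w29.png

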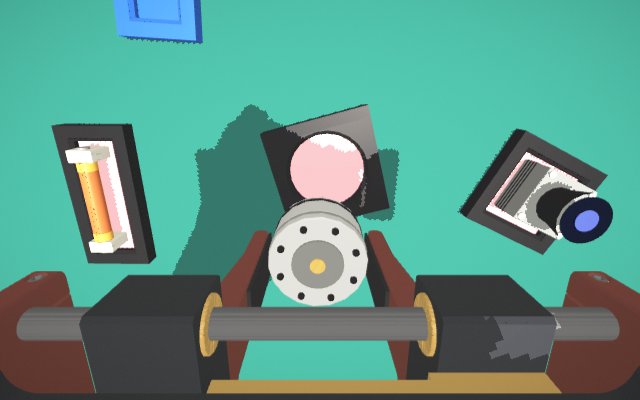

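Wrist picture: round nest with plate corners at (262,133), (367,105) and (389,208), and pink disc spanning columns 290 to 365. The rod (left) and the tracker (right) sit in their nests.

```bash
python3 -c "
from h import *
P=cams.camera_params('wrist')
w=ray(P,[(262,133),(367,105),(389,208)],.014);print(np.linalg.norm(w[0]-w[1]),np.linalg.norm(w[2]-w[1]),(w[0]+w[2])/2)
w=ray(P,[(290,168),(365,168)],.006);print(w.mean(0),np.linalg.norm(w[0]-w[1]))
to(.605,-.298,-.007,64.4)"
```

```text
0.08677093942434393 0.08963884678233969 [ 0.60418657 -0.29856329]
[ 0.6055496  -0.29894219] 0.06488513731447672
t=55.15 pos [ 0.589  -0.2837  0.085 ] jaw -115.3 w 0.586 F [-0.3  0.4 -3. ] tilt [-0.035  0.032 -0.999] q7 -1.11
norm shift [0.2271 0.0619 0.0186] mm [90.8 24.7  7.4] rows 1.5109519943433019 roll deg 0.3 norm 0.0018 other -0.998232579518096
```

drive_tool(
  targets=[
    {"x":0,"y":0.05,"z":0.017,"roll":0},
    {"x":0,"y":0,"z":0,"roll":0},
    {"x":0.1,"y":0,"z":0,"roll":0},
    {"x":0,"y":0,"z":0,"roll":0},
    {"x":0,"y":0,"z":0,"roll":0},
  ],
)

```text
t: 55.78
tool_pos: [0.6031, -0.2934, 0.0461]
tool_rot: [-0.363, -0.593, -0.396, 0.6]
wrist_force: [-1.0, -0.0, -2.7]
grip_width: 0.587
```

```bash
python3 -c "
from h import *
to(.6045,-.2982,-.007,64.4)"
```

```text
t=55.77 pos [ 0.6031 -0.2934  0.0461] jaw -115.1 w 0.587 F [-1.  -0.  -2.7] tilt [-0.033  0.034 -0.999] q7 -1.08
norm shift [0.1321 0.0141 0.0116] mm [52.9  5.6  4.6] rows 0.8536685736071443 roll deg 0.5 norm 0.0027 other -0.9972540471446544
```

drive_tool(
  targets=[
    {"x":0.07,"y":0.01,"z":0.011,"roll":0},
    {"x":0,"y":0,"z":0,"roll":0},
    {"x":0,"y":0,"z":0,"roll":0},
  ],
)

```text
t: 56.15
tool_pos: [0.6049, -0.2988, 0.0181]
tool_rot: [-0.364, -0.594, -0.395, 0.599]
wrist_force: [-0.1, -0.5, -2.4]
grip_width: 0.589
```

```bash
python3 -c "
from h import *
to(.6045,-.2982,-.007,64.4);snap('wrist','w30')"
```

```text
t=56.15 pos [ 0.6049 -0.2988  0.0181] jaw -115.1 w 0.589 F [-0.1 -0.5 -2.4] tilt [-0.031  0.033 -0.999] q7 -1.06
norm shift [0.0627 0.0011 0.0002] mm [25.1  0.4  0.1] rows 0.4012596370093141 roll deg 0.5 norm 0.0029 other -0.9971218206705946
```

View pics/w30.png

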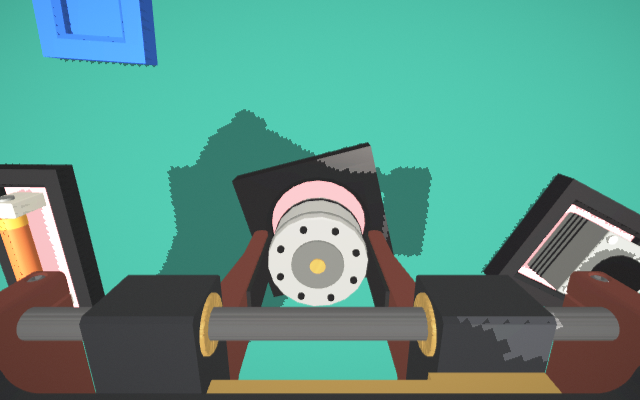

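drive_tool(
  targets=[
    {"x":0.04,"y":-0.001,"z":0,"roll":0.002},
    {"x":0,"y":0,"z":0,"roll":0},
    {"x":0.012,"y":0,"z":0,"roll":0},
    {"x":0,"y":0,"z":0,"roll":0},
    {"x":0,"y":0,"z":0,"roll":0},
  ],
)

```text
t: 56.82
tool_pos: [0.6038, -0.2977, -0.004]
tool_rot: [-0.362, -0.595, -0.393, 0.601]
wrist_force: [0.6, 0.3, -2.1]
grip_width: 0.587
```

```bash
python3 -c "
from h import *
to(.6045,-.2982,-.007,64.4)"
```

```text
t=56.83 pos [ 0.6038 -0.2977 -0.004 ] jaw -115.5 w 0.587 F [ 0.6  0.3 -2.1] tilt [-0.031  0.033 -0.999] q7 -1.05
norm shift [0.0075 0.0024 0.0006] mm [3.  1.  0.3] rows 0.05073286924494515 roll deg 0.1 norm 0.0008 other -0.9992298135245433
```

drive_tool(
  targets=[
    {"x":0.005,"y":0.002,"z":0,"roll":0},
    {"x":0,"y":0,"z":0,"roll":0},
    {"x":0.003,"y":0,"z":0,"roll":0},
    {"x":0,"y":0,"z":0,"roll":0},
  ],
)

```text
t: 57.32
tool_pos: [0.6048, -0.2981, -0.0064]
tool_rot: [-0.362, -0.595, -0.393, 0.6]
wrist_force: [0.2, 0.0, -0.8]
grip_width: 0.586
```

```bash
python3 -c "
from h import *
to(.6045,-.2982,-.007,64.4)"
```

```text
t=57.33 pos [ 0.6048 -0.2981 -0.0064] jaw -115.5 w 0.586 F [ 0.2  0.  -0.8] tilt [-0.03   0.033 -0.999] q7 -1.05
norm shift [ 0.0016 -0.0006  0.0006] mm [ 0.6 -0.2  0.2] rows 0.01157603108410552 roll deg 0.1 norm 0.0008 other -0.9991911790803452
```

Partial contact. One more millimetre, then release and lift.

drive_tool(
  targets=[
    {"x":0.003,"y":0,"z":0,"roll":0},
    {"x":0,"y":0,"z":0,"roll":0},
  ],
)

```text
t: 57.58
tool_pos: [0.6048, -0.2981, -0.0064]
tool_rot: [-0.362, -0.595, -0.393, 0.6]
wrist_force: [-0.4, 0.1, -1.8]
grip_width: 0.584
```

drive_tool(
  targets=[
    {"x":0,"y":0,"z":0,"roll":0},
    {"x":0,"y":0,"z":0,"roll":0},
    {"x":0,"y":0,"z":0,"roll":0},
    {"x":0,"y":0,"z":0,"roll":0},
    {"x":-0.02,"y":0,"z":0,"roll":0},
    {"x":-0.05,"y":0,"z":0,"roll":0},
    {"x":-0.08,"y":0,"z":0,"roll":0},
    {"x":-0.08,"y":0,"z":0,"roll":0},
    {"x":-0.08,"y":0,"z":0,"roll":0},
    {"x":-0.05,"y":0,"z":0,"roll":0},
    {"x":-0.02,"y":0,"z":0,"roll":0},
    {"x":0,"y":0,"z":0,"roll":0},
  ],
  gripper=1,
)

```text
t: 59.08
tool_pos: [0.6099, -0.3049, 0.1571]
tool_rot: [-0.363, -0.596, -0.391, 0.6]
wrist_force: [-0.4, 0.2, -0.2]
grip_width: 0.999
```

```bash
python3 -c "
from h import *
to(.45,0,.25,64.4);snap('wrist','w31')"
```

```text
t=59.08 pos [ 0.6099 -0.3049  0.1571] jaw -115.5 w 0.999 F [-0.4  0.2 -0.2] tilt [-0.025  0.031 -0.999] q7 -1.15
norm shift [-0.1983 -0.6969 -0.5195] mm [ -79.3 -278.8 -207.8] rows 5.706033723241284 roll deg 0.1 norm 0.0004 other -0.9996045510625676
```

View pics/w31.png

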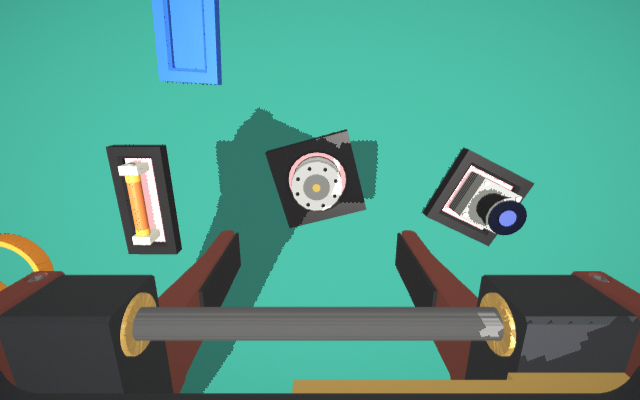

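All look seated. I'll move the arm out of the way and check from the top camera.

drive_tool(
  targets=[
    {"x":-0.04,"y":-0.1,"z":-0.075,"roll":0},
    {"x":-0.04,"y":-0.12,"z":-0.09,"roll":0},
    {"x":-0.04,"y":-0.12,"z":-0.09,"roll":0},
    {"x":-0.04,"y":-0.12,"z":-0.09,"roll":0},
    {"x":0,"y":-0.12,"z":-0.09,"roll":0},
    {"x":0,"y":-0.08,"z":-0.06,"roll":0},
    {"x":0,"y":-0.04,"z":-0.03,"roll":0},
    {"x":0,"y":0,"z":0,"roll":0},
  ],
)

```text
t: 60.12
tool_pos: [0.4421, 0.0108, 0.2262]
tool_rot: [-0.361, -0.589, -0.396, 0.604]
wrist_force: [0.5, -0.7, -0.2]
grip_width: 1.003
```

```bash
python3 -c "
from h import *
to(.45,0,.25,64.4)
im,P=snap('top','t31')
cv2.imwrite('pics/c31.png',cv2.resize(im[130:310,130:530],(800,360),interpolation=cv2.INTER_CUBIC))
for n,(u,v) in dict(rnd=(440,190),obl=(230,185),slot=(373,170),sq=(494,222)).items():
    cv2.imwrite(f'pics/z_{n}.png',cv2.resize(im[v-28:v+28,u-28:u+28],(392,392),interpolation=cv2.INTER_CUBIC))
a=[cv2.imread(f'pics/z_{n}.png') for n in ['rnd','obl','slot','sq']]
cv2.imwrite('pics/z.png',cv2.resize(np.hstack(a),(800,200)))
"
```

```text
t=60.12 pos [0.4421 0.0108 0.2262] jaw -115.2 w 1.003 F [ 0.5 -0.7 -0.2] tilt [-0.044  0.03  -0.999] q7 -1.84
norm shift [-0.0612  0.0263  0.0155] mm [-24.5  10.5   6.2] rows 0.4375019655803418 roll deg 0.4 norm 0.0020 other -0.9979541045898201
```

View pics/c31.png

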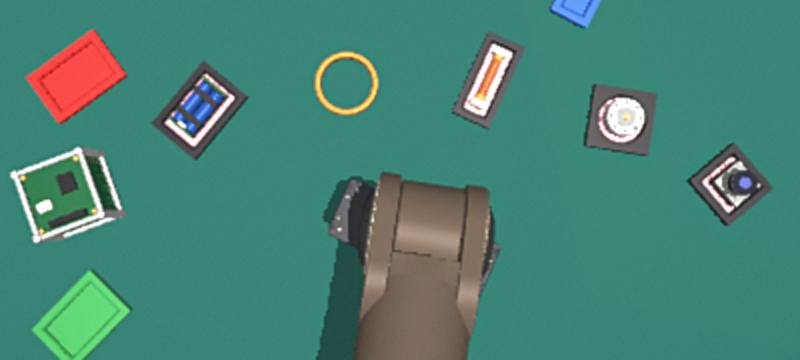

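View pics/z.png

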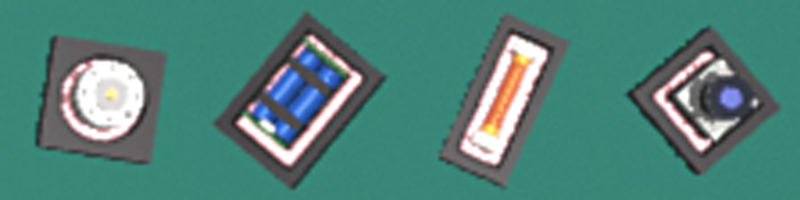

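```bash
python3 -c "
from h import *
im=cv2.imread('pics/t31.png');P=cams.camera_params('top');b,g,r=[im[...,i].astype(int) for i in range(3)]
def win(m,u,v,rr):
    o=np.zeros((400,640),np.uint8);o[v-rr:v+rr,u-rr:u+rr]=m[v-rr:v+rr,u-rr:u+rr];return o
y=win((r-b>40)&(r>120),440,190,10);vv,uu=np.nonzero(y);print('hub',uu.mean(),vv.mean(),ray(P,[(uu.mean(),vv.mean())],.040),'nest .6047 -.2984')
o=win((r-b>60)&(r>120),373,170,20);print('rod',rect(P,o,.023),'nest .665 -.1092')
bl=win((b-r>50)&(b-g>20),230,185,25);bl=cv2.morphologyEx(bl,cv2.MORPH_CLOSE,np.ones((7,7)));print('cells',rect(P,bl,.028),'nest .630 .3073')
dk=win((r<70)&(g<70),500,222,11);print('rim',rect(P,dk,.068),'nest .5096 -.450')
im2=cv2.imread('pics/t31.png')[200:245,472:517];cv2.imwrite('pics/trk.png',cv2.resize(im2,(585,585),interpolation=cv2.INTER_NEAREST))
"
```

```text
hub 435.9130434782609 189.69565217391303 [[ 0.60178123 -0.27930495]] nest .6047 -.2984
rod (0.668, -0.1098, 69.3, 14.4, -25.1) nest .665 -.1092
cells (0.6318, 0.3051, 68.4, 39.0, -40.4) nest .630 .3073
rim (0.508, -0.4495, 42.2, 40.2, 35.0) nest .5096 -.450
```

View pics/trk.png

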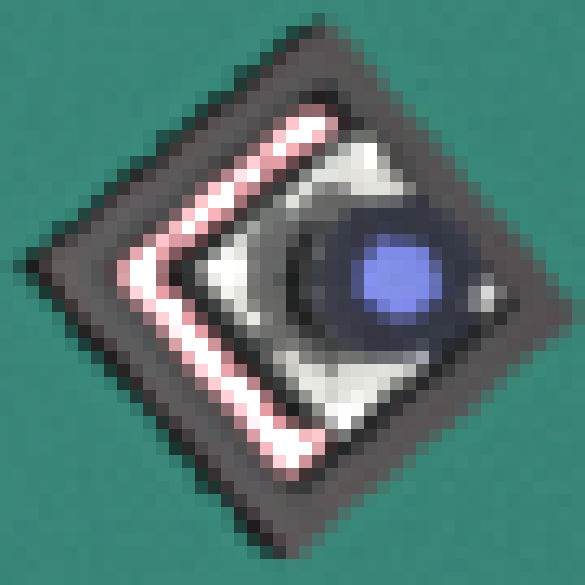

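```bash
python3 -c "
from h import *
im=cv2.imread('pics/t31.png');P=cams.camera_params('top');h=cv2.cvtColor(im,cv2.COLOR_BGR2HSV)
m=(h[...,0]>18)&(h[...,0]<35)&(h[...,1]>60)
o=np.zeros((400,640));o[180:200,430:455]=m[180:200,430:455];vv,uu=np.nonzero(o);print(len(uu),uu.mean(),vv.mean(),ray(P,[(uu.mean(),vv.mean())],.040))
for p,n in [((303,171),'tape')]:
    mm=((h[...,0]>8)&(h[...,0]<25)&(h[...,1]>150)).astype(np.uint8);mm[:, :270]=0;mm[:,340:]=0;mm[:140]=0;mm[210:]=0;print(n,rect(P,mm,.02))
im0=cv2.imread('pics/top0.png');print('sat region diff',np.abs(im0[200:255,130:195].astype(int)-im[200:255,130:195]).mean(),'tape diff',np.abs(im0[150:195,280:325].astype(int)-im[150:195,280:325]).mean())
"
```

```text
7 442.7142857142857 188.0 [[ 0.606203   -0.29845441]]
tape (0.6626, 0.0937, 89.1, 85.9, -0.9)
sat region diff 2.988251748251748 tape diff 3.150946502057613
```

Offsets from the nest centres: wheel about 1.5 mm, rod about 3 mm, battery about 3 mm, tracker about 2 mm. The satellite and tape are unmoved and the robot touches nothing, so I'm handing in.

```bash
python3 -c "
from bench import ticket
print(ticket.sign_off())"
```

```text
the job is handed in; nothing more can be done
None
```

All four units are in their matching black nests, and I handed the job in with the gripper open and clear of everything, about 60 s into the 109 s allowed. No verdict came back.

**Final check, top camera:**

| Unit | Offset from nest centre |
|---|---|
| wheel | about 1.5 mm |
| tracker | about 2 mm |
| rod | about 3 mm |
| battery | about 3 mm |

The limit is 12 mm. The units look upright and lie inside their pockets. I did not measure seating height directly. I judged it from the contact forces and tool height when setting down, and the battery's and wheel's contact readings were weak, so those two may have settled the last millimetre or so on release. The satellite and tape look unmoved against the first picture.

**What went wrong or disagreed:**
- **Finger length:** the fingers end about 26 mm short of the reported TCP. My first grasp of the battery therefore closed on air above it, and I repeated it lower. The tracker was carried by its baffle, not its body.
- **Tool tilt:** the tool drifted up to 0.067 rad while empty, and was at 0.015 to 0.045 rad when the units were set down. Making single moves with pauses brought it back down.
- **First call:** my first move call was refused because some row fields were missing; nothing moved.

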